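# Take the window-cutting die out of the guarded die press

### The arm

A 6-joint arm with a two-finger parallel gripper is mounted at the origin on a cart in front of the work surface, level with it; the furniture and walls round the work are solid. World frame = base frame: x ahead of the robot, y to its left, z up, the work surface at z = 0. Lengths are in m, angles in rad, forces in N, time in s.
With the tool pointing down it reaches from about 0.275 to 0.975 m from the base axis. Payload 8.4 kg.
Tool frame: the origin (TCP) lies between the finger pads; the fingertips stand 11 mm ahead of it and the grasp point (between the pads) lies 8 mm behind it; z points along the fingers, y is the direction in which the jaws open and shut (so a half turn about z gives the same grasp; the last joint's range is limited). The gripper opens to 92 mm and grips with 3 to 60 N. Pads are 20 mm wide; open, the fingers measure 128 mm over their backs; the gripper's body (75 mm by 189 mm) begins 69 mm behind the grasp point.
Start: joints at [1.258, 0.353, 1.633, -0, 1.155, -0.002], TCP at [0.191, 0.595, 0.226] pointing down, gripper open.
Joint ranges: [-2.63, 2.63], [-0.92, 2.1], [0.06, 2.66], [-1.3, 4.44], [0, 2.69], [-3.02, 3.02]. Speed limits (rad/s): [2.22, 2.22, 2.79, 3.14, 3.14, 3.14].

### API

Orientations are given as a unit quaternion [x, y, z, w].
In Python, from rig import arm gives the robot as it stands.
- The arm moves only by the tool move_arm, never from a script. Its argument "targets" is a list of rows, each an object with "slide": the shift along the tool's x, y, z in cm, a list of three; "roll": the turn about the tool's z in degrees. In form: [{"slide": [x, y, z], "roll": roll}, ...]. A call has 1 to 20 rows; each row shifts and turns the pose as measured when the row begins, along the tool's axes as they then stand; what a row does not reach is not made up. A row lasts 1/12 s, in which the tool goes at most 41.7 mm and 7.16 degrees, less where a joint would pass 70% of its speed; a pose out of reach is approached as far as the arm can. A call with a gripper value outside its range is refused whole. "grip" is the opening, from 0 (shut) to 1 (fully open), set as the call begins (left out, the last holds). The fingers move at their own pace and stop on an object; the grip force is fixed at half the most. Time passes only in rows, so rows that do not move let the fingers close. It gives the time, the measured TCP pose, the force and the opening at its end, in the units of the state.
- arm.read_state(): the state, without advancing time (a new reading comes with each control period).
- arm.read_camera(name): name is "scene" or "top" or "wrist"; returns a dict with "color" (420x560x3 uint8, blue, green, red), "range_z" (420x560 float32, m along the optical axis (not along the pixel's ray), 0 where there is no reading), "mtx" (3x3 intrinsics, pixels), "camera_from_world" (4x4, takes a point from world to camera coordinates). Camera axes: x right, y down, z forward; pixel columns grow to the right and rows downward; lengths in m; the calibration is good to about 2 mm. A picture is of the moment at which its call begins.
- arm.sign_off(): hands the job in, once; it reports no verdict.
Trained networks look in the newest picture that a camera, given by its name, has taken for a name from the list of things; names that differ only in an ending like _2 or _b are one class to them, and where a whole thing is asked for, a point or a joint stands for the part that bears it (a point fixed in the world has none). Each returns a list of dicts, best first, with "conf" (0 to 1); they miss things now and then, are a little off and sometimes report something else, mostly with a low value. They report only what shows in the picture. A call takes as long as a camera call. They do not tell look-alikes from the thing itself.
- arm.boxes_of(camera, name): "point" ([x, y, z] in m, in the coordinates of the camera as it stood for that picture, good to about 4 mm: the middle of the surface that is visible of it).
- arm.regions_of(camera, name): "region" (420x560 bool, what is visible of it).
- arm.spot_point(camera, name): "point" ([x, y, z] in m, in the coordinates of the camera as it stood for that picture, good to about 4 mm: a listed point, or the origin of a listed thing).
The state is a dict: "time_s": time; "qpos": joint angles; "qd": joint speeds; "joint_efforts": joint torques, N m; "tcp_pos": TCP position; "orientation": TCP orientation; "ft_force": force on the tool from outside, world axes, zero at the start; "moment": the same for the moment, N m; "grip_width": opening from 0.0 (shut) to 1.0 (fully open).
Only numpy, scipy, OpenCV 4.12 (cv2) and the standard library are available. Lean on these libraries where they do the work, as an engineer would, in place of code of your own. Each camera call takes 0.05 s, during which the arm holds its last target.

### The job

To take the cutting die out of the die press, draw the bolt and swing the bolted right leaf of the guard gate wide open, then swing the left leaf that it overlapped wide open, then lift the hold-down bar well up off the die; leave all three open. Slide the die by its handle out of its guide rails through the gate, carry it to the cork mat and set it down gently, flat, rule side up, centred and square on the mat. Keep the fingers off the cutting rule and leave everything else on the bench where it is.

Things in the scene. Friction and masses are not known exactly. Their poses are not given: they have to be found in the camera images.
- press: The bench die press, fixed, grey, 290 x 272 mm on plan. Origin: centre of its footprint, on the bench; x points to its rear, y to its left, z up. Base plate 8 mm thick; side guards at y +-130 mm, 86 mm high; gate of two leaves at the front, x -115 mm; roller housing at the rear from x +43 mm, 98 mm high (138 mm from x +87 mm), with a hand wheel out to y -190 mm. The bed between is open above.
- press_bed (a point): Centre of the bed on top of the base plate (8 mm above the bench), press frame x -24 mm, y 0. Two guide rails beside the die have lips over its side edges, from 46 mm in front of this point to 46 mm behind it (along the press's x): the die cannot be lifted until it has been slid at least 92 mm towards the front (-x of the press). 3 mm of play at each side.
- leaf_right_hinge (a point): On the upright hinge axis of the gate's right leaf, at bench height (press frame x -115, y -116 mm).
- leaf_right (a joint): Angle of the right gate leaf (rad): 0 shut, grows as its free end swings out to the front and right, up to 1.75. Leaf 115 mm wide, from 12 to 85 mm above the bench, aluminium frame with a clear pane; a steel strip on its front overlaps the left leaf by 13 mm. Stiff hinge (0.1 N m): it stays where it is left.
- bolt (a joint): Drop bolt of the right leaf (m): 0 down in its hole in the base plate, 0.018 drawn fully up; free of the hole from about 0.007. It falls when let go; once the leaf has left the hole it may fall.
- bolt_knob (a point): Middle of the bolt's upright black round knob, 18 mm in diameter, 28 mm tall (from 16 mm below to 12 mm above this point), above the top of the right leaf; 94 mm from the hinge axis along the leaf and 14 mm in front of it, 110 mm above the bench with the bolt down. It can turn in the fingers: one grip draws the bolt up and swings the leaf.
- leaf_left_hinge (a point): On the upright hinge axis of the gate's left leaf, at bench height (press frame x -115, y +116 mm).
- leaf_left (a joint): Angle of the left gate leaf (rad): 0 shut, grows as its free end swings out towards the front (-x of the press) and to the left, up to 1.75. Same size and stiff hinge as the right leaf; no bolt of its own, but blocked while the right leaf is shut, because that leaf's strip overlaps it.
- left_knob (a point): Middle of the left leaf's black round pull, an upright knob like the bolt's (18 mm in diameter), on the top edge of the leaf, 68 mm from its hinge axis along the leaf; 107 mm above the bench.
- hold_down (a joint): Angle of the hold-down bar (rad): 0 down on the die, grows as its front end is lifted up and back, up to 1.5. Stiff hinge (0.14 N m): it stays where it is left. When down, it stands in front of two lugs on the die, so the die cannot slide out.
- hold_down_hinge (a point): On the hold-down bar's hinge axis, which lies along the press's y; 27 mm above the bench, press frame x +25 mm, y 0.
- hold_down_grip (a point): Middle of the hold-down bar's grip, a rubber-covered round bar 13 mm in diameter and 44 mm long, lying along the press's y. With the bar down it is 68 mm in front of the hinge axis and 28 mm above it (55 mm above the bench, 29 mm above the die's cutting rule). It can turn in the fingers as the bar swings.
- die: Steel-rule die, about 0.3 kg: plywood board 125 (x) x 120 (y) x 12 mm; on top at the rear a rectangular steel cutting rule 42 x 66 mm, 6 mm proud, and two lugs 14 mm high; a handle at the front edge. Origin: centre of its underside; z up, x from handle edge to rule edge. It starts in the press bed on the base plate, origin at press frame x -40 mm, handle towards the gate.
- die_handle (a point): The place to grip the die: 40 mm above its underside on the handle, an upright steel plate 8 mm thick (x), 46 mm wide (y), rising to 52 mm above the underside; 54.5 mm in front (-x) of the die's origin.
- mat: Cork mat, 190 (x) x 180 (y) x 4 mm, fixed on the bench to the left of the press. Origin: centre of its underside; z up.
- spare_die: A spare round-cutting die, plywood board 100 x 100 x 12 mm without a handle, lying on the gift box right of the press. Origin: centre of its underside. It is not part of the job and must stay where it is.
- spool: Ribbon spool, 72 mm in diameter, 32 mm high, to the right in front of the press. Origin: on the bench, about 43 mm from the middle of the spool. It is not part of the job and must stay where it is.
- scissors: Scissors, 199 mm long, lying in front of the mat. Origin: underside, near the middle. It is not part of the job and must stay where it is.
- marker: Marker pen, 135 mm long, 17 mm thick, lying in front of the gate. Origin: underside, at the middle. It is not part of the job and must stay where it is.
- gift_box: Kraft gift box with a window lid, 234 x 145 x 62 mm, right of the press; the spare die lies on it. Origin: centre of its underside. It is not part of the job and must stay where it is.
Not all that is in view belongs to the job. There is more than one size of the die; the job needs the smaller.

How it is judged:
By the outcome, as a careful person would: the job done as asked, in the order asked, and still so for the second after the job is handed in, with the robot touching nothing.
It also fails if it takes over 67 s, if anything falls off the work surface, if the arm or the gripper's body presses on something with over 40 N, if the wrist force passes 120 N, or if a joint passes its speed limit or range.

## Working session

There is one attempt and no reset: what is moved stays moved. The work goes in short steps, Python scripts to look and compute and a tool call to move; the robot and the scene stay as the last step left them, time stands still between calls to the robot, and variables do not carry over. Pictures are saved under pics/ and viewed, and the job is handed in when it is done.

Besides the shell and the picture viewer there is one more tool, called after "Request:" as name([rows], argument=value, ...), one row to a line, values as JSON. move_arm: Moves the arm, as the interface text tells. Its arguments: {"type":"object","properties":{"targets":{"type":"array","items":{"type":"object","properties":{"slide":{"type":"array","items":{"type":"number"}},"roll":{"type":"number"}}}},"grip":{"type":"number"}},"required":["targets"]}

```bash
ls; mkdir -p pics
python3 - <<'E'
from rig import arm
import cv2,json
s=arm.read_state();print(s)
for c in("scene","top"):
    r=arm.read_camera(c);cv2.imwrite(f"pics/{c}0.png",r["color"])
    T=r["camera_from_world"];print(c,T.tolist(),r["mtx"].tolist())
E
```

```text
pics
{'time_s': 0.0, 'qpos': array([ 1.25758413e+00,  3.53656595e-01,  1.63408607e+00, -4.82403805e-05,
        1.15521240e+00, -2.39565007e-03]), 'qd': array([-8.56566422e-04, -2.46333779e-03, -5.78601302e-05,  2.54060583e-04,
        9.24450631e-04, -5.74738603e-04]), 'joint_efforts': array([ 1.72445969e-03, -5.93864751e+01, -3.34213114e+01,  6.99097733e-02,
        2.33869662e-02, -7.81313224e-05]), 'tcp_pos': array([0.19101788, 0.594611  , 0.22487898]), 'orientation': array([ 1.54773793e-01,  9.87949699e-01, -6.76211602e-04, -8.52654997e-05]), 'ft_force': array([ 0.52785355,  0.27718982, -0.19110694]), 'moment': array([-0.01963489, -0.02485899,  0.00026328]), 'grip_width': 0.9984420804508632}
scene [[0.6635215238431031, -0.7478185868217575, 0.022506634595956844, -0.43450159213586853], [-0.45028985618579315, -0.42319386308613005, -0.7862226145707176, 0.24686260487847564], [0.5974765541953123, 0.5115411180444317, -0.6175333608289908, 1.5030165024579036], [0.0, 0.0, 0.0, 1.0]] [[541.0520534011217, 0.0, 283.8892250014662], [0.0, 541.0520534011217, 205.07120798941588], [0.0, 0.0, 1.0]]
top [[0.003768247913470132, -0.9999859292364515, 0.003733850127346933, -0.13842144420991898], [-0.975236514543958, -0.004500620421892872, -0.22111871272230832, 0.5277228556643987], [0.22113240605532086, -0.0028081568561782962, -0.975239751675072, 1.3621533933042114], [0.0, 0.0, 0.0, 1.0]] [[442.1307054556136, 0.0, 273.83809518060065], [0.0, 442.1307054556136, 217.05138931074237], [0.0, 0.0, 1.0]]
```

View pics/scene0.png

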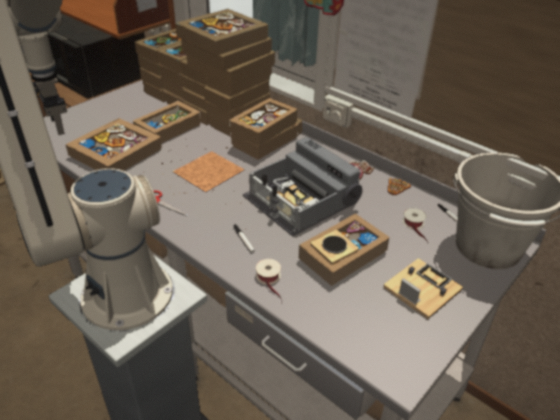

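View pics/top0.png

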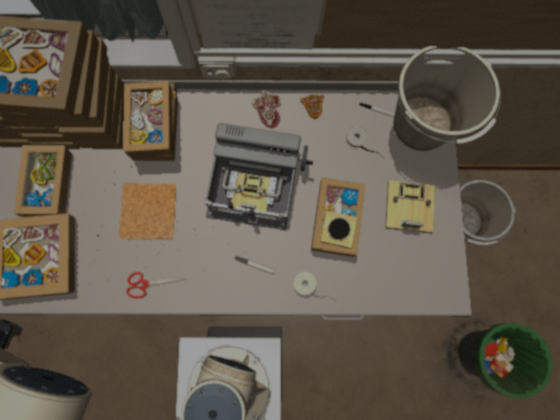

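```bash
cat > h.py <<'E'
from rig import arm
import numpy as np, cv2
def W(r,p):
    T=r["camera_from_world"]; return np.linalg.inv(T)[:3]@np.r_[p,1]
def P(r,p):
    q=r["camera_from_world"][:3]@np.r_[p,1]; u=r["mtx"]@q; return u[:2]/u[2]
def cloud(r,mask=None):
    z=r["range_z"]; v,u=np.nonzero((z>0) if mask is None else (mask&(z>0)))
    K=r["mtx"]; d=z[v,u]; pc=np.c_[(u-K[0,2])*d/K[0,0],(v-K[1,2])*d/K[1,1],d,np.ones(len(d))]
    return (pc@np.linalg.inv(r["camera_from_world"]).T)[:,:3]
E
python3 - <<'E'
from h import *
np.set_printoptions(precision=4,suppress=True)
for c in("top","scene"):
    r=arm.read_camera(c)
    for n in["press","press_bed","leaf_right_hinge","leaf_left_hinge","bolt_knob","left_knob","hold_down_hinge","hold_down_grip","die","die_handle","mat","spare_die","spool","scissors","marker","gift_box"]:
        for d in arm.spot_point(c,n)[:3]:
            w=W(r,d["point"]);print(c,n,round(d["conf"],2),w,P(r,w).round())
E
```

```text
top press 0.58 [ 0.6603 -0.0604  0.0008] [252. 183.]
top press 0.53 [ 0.4858 -0.3412  0.0635] [338. 230.]
top press_bed 0.83 [ 0.639  -0.0635  0.0102] [252. 188.]
top press_bed 0.59 [ 0.5328 -0.3438  0.0045] [336. 220.]
top leaf_right_hinge 0.6 [ 0.5271 -0.1584  0.0017] [280. 221.]
top leaf_right_hinge 0.3 [ 0.5676 -0.049   0.052 ] [247. 206.]
top leaf_right_hinge 0.19 [ 0.6382 -0.0623  0.0058] [252. 189.]
top leaf_left_hinge 0.76 [ 0.5708  0.0696 -0.0001] [213. 208.]
top bolt_knob 0.32 [ 0.5311 -0.3453  0.0048] [336. 220.]
top left_knob 0.75 [ 0.5585 -0.0005  0.1059] [231. 204.]
top hold_down_grip 0.65 [ 0.622  -0.0599  0.056 ] [251. 189.]
top die 0.9 [ 0.6247 -0.0601  0.014 ] [251. 192.]
top die 0.57 [ 0.5847 -0.593   0.0006] [409. 205.]
top die 0.28 [ 0.6625 -0.0613  0.0027] [252. 182.]
top die_handle 0.93 [ 0.5037 -0.5845  0.0498] [413. 226.]
top die_handle 0.75 [ 0.5676 -0.0509  0.0508] [248. 206.]
top mat 0.61 [ 0.5646  0.286  -0.0003] [148. 210.]
top spare_die 0.84 [ 0.4893 -0.3411  0.0628] [338. 229.]
top spool 0.63 [ 0.3069 -0.2644 -0.0009] [313. 288.]
top scissors 0.75 [0.3
[... 672 characters left out ...]
[263. 178.]
scene left_knob 0.39 [ 0.631  -0.0627  0.0094] [293. 200.]
scene hold_down_grip 0.73 [ 0.6148 -0.0581  0.0556] [289. 190.]
scene hold_down_grip 0.69 [ 0.305  -0.2748 -0.0025] [275. 285.]
scene die 0.6 [ 0.5748 -0.596   0.0064] [422. 288.]
scene die 0.53 [ 0.6177 -0.0591  0.0072] [290. 202.]
scene die_handle 0.93 [ 0.5098 -0.5917  0.0515] [411. 289.]
scene die_handle 0.55 [ 0.5685 -0.052   0.0478] [279. 198.]
scene die_handle 0.44 [ 0.4846 -0.346   0.0589] [334. 249.]
scene mat 0.79 [0.5562 0.288  0.0027] [207. 170.]
scene spool 0.7 [ 0.3033 -0.2726 -0.0027] [274. 285.]
scene scissors 0.45 [0.322  0.2403 0.0038] [165. 204.]
scene gift_box 0.65 [ 0.533  -0.3471  0.0031] [343. 255.]
```

```bash
cat >> h.py <<'E'
np.set_printoptions(precision=4,suppress=True)
E
python3 - <<'E'
from h import *
from scipy.optimize import least_squares
r=arm.read_camera("top");s=arm.read_camera("scene")
a=cv2.resize(r["color"][115:240,195:320],(0,0),fx=4.6,fy=4.6,interpolation=cv2.INTER_CUBIC)
cv2.imwrite("pics/c1.png",a)
a=cv2.resize(s["color"][130:240,230:370],(0,0),fx=5,fy=5,interpolation=cv2.INTER_CUBIC)
cv2.imwrite("pics/c2.png",a)
M={(0,0):[(.6603,-.0604),(.6581,-.0645)],(-.024,0):[(.639,-.0635),(.6336,-.0602)],(-.115,-.116):[(.5271,-.1584),(.5226,-.1605)],(-.115,.116):[(.5708,.0696),(.5634,.0715)],
(-.115,.048):[(.5585,-.0005),(.5535,.0058)],(-.129,-.022):[(.5274,-.0712)],(-.043,0):[(.622,-.0599),(.6148,-.0581)],(-.0945,0):[(.5676,-.0509),(.5685,-.052)],(-.04,0):[(.6247,-.0601),(.6177,-.0591)]}
A=[(m,o) for m,l in M.items() for o in l]
def f(q):
    c,s_=np.cos(q[2]),np.sin(q[2])
    return np.ravel([[q[0]+c*m[0]-s_*m[1]-o[0],q[1]+s_*m[0]+c*m[1]-o[1]] for m,o in A])
q=least_squares(f,[.66,-.06,-.19],loss='soft_l1',f_scale=.004);print("press",q.x,np.abs(q.fun).max())
# side guards/top depth points
for n,rr in(("top",r),("scene",s)):
    c=cloud(rr)
    px,py,th=q.x
    d=c[:,:2]-[px,py]; R=np.array([[np.cos(th),np.sin(th)],[-np.sin(th),np.cos(th)]])
    l=d@R.T
    for lo,hi,nm in((.132,.145,"tall"),(.082,.092,"guards")):
        k=(np.abs(l[:,0])<.17)&(np.abs(l[:,1])<.16)&(c[:,2]>lo)&(c[:,2]<hi)
        if k.sum()>5:
            print(n,nm,k.sum(),np.percentile(l[k],[1,50,99],axis=0).tolist(),cv2.minAreaRect(l[k].astype(np.float32)))
    for name in("mat",):
        for reg in arm.regions_of(n,name)[:1]:
            m=reg["region"]; p=cloud(rr,m); p=p[(np.abs(p[:,2]-.004)<.008)]
            print(n,name,reg["conf"],cv2.minAreaRect(p[:,:2].astype(np.float32)),p[:,2].mean())
    # color mat
    hsv=cv2.cvtColor(rr["color"],cv2.COLOR_BGR2HSV)
E
```

```text
press [ 0.6599 -0.0658 -0.1757] 0.006239775688520702
top tall 1299 [[0.08619026352176125, -0.1276768100909095], [0.11191236411938374, 0.0029383687663054625], [0.1398236456272415, 0.134501926002731]] ((0.11315067112445831, 0.0025673508644104004), (0.055843535810709, 0.2680744528770447), 1.3419041633605957)
top guards 464 [[-0.12311594331718285, -0.15350645963207163], [-0.06721841551623473, -0.007880283151421311], [0.09002628399504661, 0.13439847467912758]] ((-0.017827384173870087, -0.013184934854507446), (0.21337389945983887, 0.301103413105011), 3.26350474357605)
top mat 0.62 ((0.5609375238418579, 0.2907525897026062), (0.19803589582443237, 0.18705354630947113), 0.36640721559524536) 0.004599956711665616
scene tall 659 [[0.0817387249073526, -0.13411473343077068], [0.10702069368728834, -0.010897700576338574], [0.13646500426518363, 0.1272556874215878]] ((0.10652853548526764, -0.0017826259136199951), (0.06304366141557693, 0.27248305082321167), 1.0157525539398193)
scene guards 442 [[-0.132598248995019, -0.1579705508962649], [0.00044934174745987873, -0.03186181172393962], [0.12798795438353514, 0.13095666064875586]] ((-0.0016844868659973145, -0.015005543828010559), (0.2762114703655243, 0.29449519515037537), 1.2140713930130005)
scene mat 0.63 ((0.558200478553772, 0.28706029057502747), (0.20200155675411224, 0.20211750268936157), 0.0730569139122963) 0.0031599324166933216
```

View pics/c1.png

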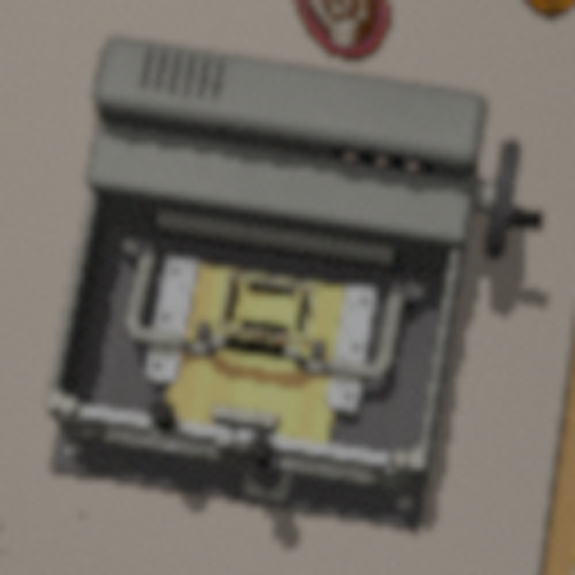

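View pics/c2.png

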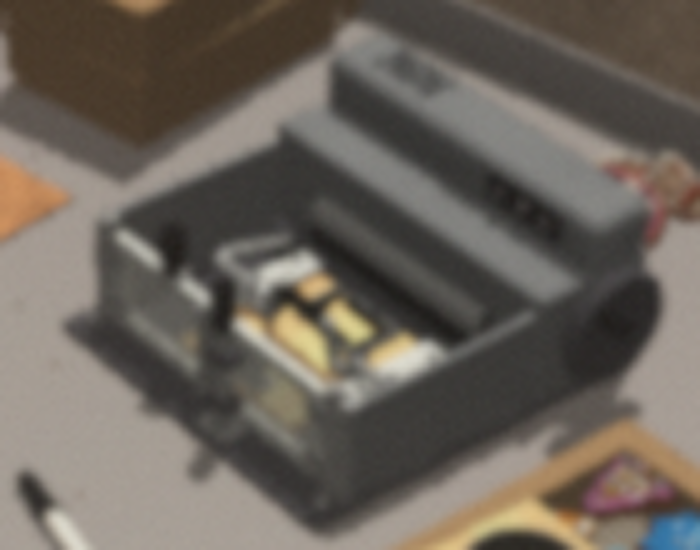

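```bash
cat >> h.py <<'E'
from scipy.spatial.transform import Rotation as R_
def plan(x,y,z,yaw=None,n=None,step=4.0):
    """print rows to go to xyz with tool-y at yaw(deg, mod 180)"""
    s=arm.read_state(); p=s["tcp_pos"]; R=R_.from_quat(s["orientation"]).as_matrix()
    cur=np.degrees(np.arctan2(R[1,1],R[0,1])); dr=0
    if yaw is not None: dr=-((yaw-cur+90)%180-90)
    d=np.array([x,y,z])-p
    n=n or int(max(np.ceil(np.linalg.norm(d)*100/step),np.ceil(abs(dr)/7.1),1))
    print("cur",p,"yaw",cur,"q6",s["qpos"][5],"F",s["ft_force"],"w",s["grip_width"],"t",s["time_s"],"droll",dr,"n",n)
    rows=[]
    for i in range(n):
        c=R_.from_euler('z',dr*i/n,degrees=True).as_matrix()
        t=(R@c).T@(d/n)*100
        rows.append('{"slide":[%.2f,%.2f,%.2f],"roll":%.1f}'%(*t,dr/n))
    print("["+",".join(rows)+"]")
PR=(.6599,-.0658,-.165)
def pw(x,y,P=None):
    P=P or PR; c,s=np.cos(P[2]),np.sin(P[2]); return P[0]+c*x-s*y,P[1]+s*x+c*y
E
python3 - <<'E'
from h import *
plan(.50,-.05,.24,-9.5)
r=arm.read_camera("top")
# marker ends
for reg in arm.regions_of("top","marker")[:1]:
    p=cloud(r,reg["region"]); 
    px,py,th=PR; R=np.array([[np.cos(th),np.sin(th)],[-np.sin(th),np.cos(th)]])
    print(cv2.minAreaRect(p[:,:2].astype(np.float32)))
    l=(p[:,:2]-[px,py])@R.T
    print(cv2.boxPoints(cv2.minAreaRect(l.astype(np.float32))))
    print("mindist R hinge",np.hypot(*(l-[-.115,-.116]).T).min(),"L",np.hypot(*(l-[-.115,.116]).T).min())
# tall housing rear face line fits
c=cloud(r); l=(c[:,:2]-[px,py])@R.T
k=(np.abs(l[:,0])<.2)&(np.abs(l[:,1])<.17)&(c[:,2]>.128)&(c[:,2]<.148)
l=l[k]
b=np.arange(-.12,.121,.01)
fr=[];re=[]
for y in b:
    q=l[np.abs(l[:,1]-y)<.005,0]
    if len(q)>3: fr.append((y,np.percentile(q,3)));re.append((y,np.percentile(q,97)))
for e in(fr,re): 
    e=np.array(e);print(np.polyfit(e[:,0],e[:,1],1))
E
```

```text
cur [0.1911 0.5951 0.2256] yaw 72.19358659117079 q6 -0.0023871805461047457 F [-0.0202  0.3794  0.3739] w 1.002232406378277 t 2.0 droll 81.69358659117079 n 18
[{"slide":[-2.73,-2.89,-0.08],"roll":4.5},{"slide":[-2.95,-2.66,-0.08],"roll":4.5},{"slide":[-3.15,-2.42,-0.08],"roll":4.5},{"slide":[-3.33,-2.16,-0.08],"roll":4.5},{"slide":[-3.49,-1.89,-0.08],"roll":4.5},{"slide":[-3.63,-1.61,-0.08],"roll":4.5},{"slide":[-3.75,-1.32,-0.08],"roll":4.5},{"slide":[-3.84,-1.02,-0.08],"roll":4.5},{"slide":[-3.91,-0.71,-0.08],"roll":4.5},{"slide":[-3.95,-0.40,-0.08],"roll":4.5},{"slide":[-3.97,-0.08,-0.08],"roll":4.5},{"slide":[-3.97,0.23,-0.08],"roll":4.5},{"slide":[-3.94,0.54,-0.08],"roll":4.5},{"slide":[-3.88,0.85,-0.08],"roll":4.5},{"slide":[-3.80,1.16,-0.08],"roll":4.5},{"slide":[-3.70,1.45,-0.08],"roll":4.5},{"slide":[-3.57,1.74,-0.08],"roll":4.5},{"slide":[-3.42,2.02,-0.08],"roll":4.5}]
((0.3822269141674042, -0.06744328141212463), (0.1374884843826294, 0.015302019193768501), 69.46898651123047)
[[-0.2943 -0.1132]
 [-0.2793 -0.1162]
 [-0.2529  0.0188]
 [-0.2679  0.0217]]
mindist R hinge 0.16219644040309947 L 0.1712423497649662
[-0.0016  0.0878]
[-0.0035  0.1373]
```

Request:
move_arm([
  {"slide": [-2.73,-2.89,-0.1],"roll": 4.5},
  {"slide": [-2.95,-2.66,-0.1],"roll": 4.5},
  {"slide": [-3.15,-2.42,-0.1],"roll": 4.5},
  {"slide": [-3.33,-2.16,-0.1],"roll": 4.5},
  {"slide": [-3.49,-1.89,-0.1],"roll": 4.5},
  {"slide": [-3.63,-1.61,-0.1],"roll": 4.5},
  {"slide": [-3.75,-1.32,-0.1],"roll": 4.5},
  {"slide": [-3.84,-1.02,-0.1],"roll": 4.5},
  {"slide": [-3.91,-0.71,-0.1],"roll": 4.5},
  {"slide": [-3.95,-0.4,-0.1],"roll": 4.5},
  {"slide": [-3.97,-0.08,-0.1],"roll": 4.5},
  {"slide": [-3.97,0.23,-0.1],"roll": 4.5},
  {"slide": [-3.94,0.54,-0.1],"roll": 4.5},
  {"slide": [-3.88,0.85,-0.1],"roll": 4.5},
  {"slide": [-3.8,1.16,-0.1],"roll": 4.5},
  {"slide": [-3.7,1.45,-0.1],"roll": 4.5},
  {"slide": [-3.57,1.74,-0.1],"roll": 4.5},
  {"slide": [-3.42,2.02,-0.1],"roll": 4.5},
])

```text
time_s: 3.6
tcp_pos: [0.4947, -0.0781, 0.245]
orientation: [0.777, 0.629, 0.006, 0.001]
ft_force: [-0.1, 0.6, -0.1]
grip_width: 1.0
```

Run:
```python
from h import *
r=arm.read_camera("wrist");cv2.imwrite("pics/w1.png",r["color"])
Ti=np.linalg.inv(r["camera_from_world"]);print("cam",Ti)
for n in["press_bed","leaf_right_hinge","leaf_left_hinge","bolt_knob","left_knob","hold_down_grip","die","die_handle"]:
    for d in arm.spot_point("wrist",n)[:2]:
        w=W(r,d["point"]);print(n,round(d["conf"],2),w,P(r,w).round())
for n,x,y in(("bed",-.024,0),("RH",-.115,-.116),("LH",-.115,.116),("bolt",-.129,-.022),("lk",-.115,.048),("grip",-.043,0),("die",-.04,0),("handle",-.0945,0)):print(n,np.array(pw(x,y,(.6599,-.0658,-.163))))
plan(*pw(-.129,-.022),.18,-9.4)
```

```text
cam [[ 0.9781 -0.2044 -0.0398  0.5074]
 [-0.2081 -0.9508 -0.2297 -0.0138]
 [ 0.0091  0.233  -0.9724  0.4042]
 [ 0.      0.      0.      1.    ]]
leaf_right_hinge 0.58 [ 0.5299 -0.1681 -0.0024] [316. 241.]
leaf_left_hinge 0.76 [ 0.5663  0.062  -0.0003] [311.  69.]
bolt_knob 0.82 [ 0.5288 -0.0699  0.11  ] [311. 190.]
left_knob 0.92 [0.557  0.0032 0.1079] [325. 110.]
hold_down_grip 0.88 [ 0.6203 -0.0564  0.0555] [380. 155.]
die 0.88 [ 0.6197 -0.0605  0.0074] [368. 156.]
die_handle 0.7 [ 0.5644 -0.0543  0.0514] [332. 163.]
bed [ 0.6362 -0.0619]
RH [ 0.5276 -0.1616]
LH [0.5652 0.0673]
bolt [ 0.529  -0.0666]
lk [0.5542 0.0002]
grip [ 0.6175 -0.0588]
die [ 0.6204 -0.0593]
handle [ 0.5667 -0.0505]
cur [ 0.4939 -0.0746  0.2447] yaw -11.652365219698078 q6 0.040153002933845106 F [-0.237  -0.4565 -0.3035] w 1.0015687090149172 t 4.05 droll -2.2523652196980777 n 2
[{"slide":[0.73,1.61,3.25],"roll":-1.1},{"slide":[0.70,1.63,3.25],"roll":-1.1}]
```

View pics/w1.png

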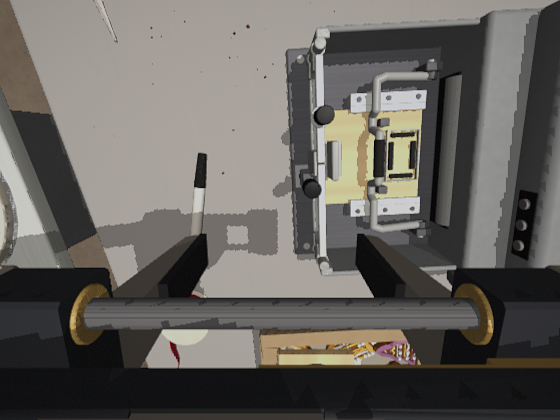

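```bash
sed -i 's/^PR=.*/PR=(.6599,-.0660,-.163)/' h.py
python3 - <<'E'
from h import *
plan(.529,-.068,.106,-9.4)
E
```

```text
cur [ 0.4939 -0.0746  0.2447] yaw -11.652365219698078 q6 0.040153002933845106 F [-0.237  -0.4565 -0.3035] w 1.0015687090149172 t 4.05 droll -2.2523652196980777 n 4
[{"slide":[0.31,0.80,3.48],"roll":-0.6},{"slide":[0.30,0.80,3.48],"roll":-0.6},{"slide":[0.29,0.80,3.48],"roll":-0.6},{"slide":[0.28,0.81,3.48],"roll":-0.6}]
```

Request:
move_arm([
  {"slide": [0.6,1.6,2.0],"roll": -1.1},
  {"slide": [0.6,1.6,2.5],"roll": -1.1},
  {"slide": [0,0,2.5],"roll": 0},
  {"slide": [0,0,2.5],"roll": 0},
  {"slide": [0,0,2.0],"roll": 0},
  {"slide": [0,0,0],"roll": 0},
], grip=0.5)

```text
time_s: 4.55
tcp_pos: [0.5321, -0.0611, 0.1295]
orientation: [0.758, 0.652, 0.009, 0.003]
ft_force: [-0.8, 0.5, 0.5]
grip_width: 0.589
```

Run:
```python
from h import *
plan(.529,-.068,.106,-9.4)
r=arm.read_camera("wrist");cv2.imwrite("pics/w2.png",r["color"])
for d in arm.spot_point("wrist","bolt_knob")[:2]: print(d["conf"],W(r,d["point"]))
```

```text
cur [ 0.5321 -0.0611  0.1295] yaw -8.622857076581612 q6 0.020425933980278702 F [-0.7614  0.4772  0.4661] w 0.588831986310664 t 4.55 droll 0.7771429234183813 n 1
[{"slide":[-0.75,-0.24,2.34],"roll":0.8}]
0.84 [ 0.528  -0.0708  0.1082]
```

View pics/w2.png

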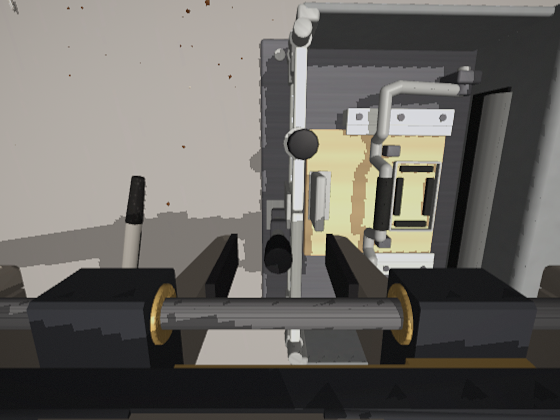

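Request:
move_arm([
  {"slide": [-0.9,-0.25,1.2],"roll": 0.8},
  {"slide": [-0.1,0,1.2],"roll": 0},
  {"slide": [0,0,0.2],"roll": 0},
])

```text
time_s: 4.9
tcp_pos: [0.5338, -0.0702, 0.1108]
orientation: [0.762, 0.647, 0.013, 0.008]
ft_force: [-0.6, 0.2, 0.2]
grip_width: 0.499
```

Run:
```python
from h import *
plan(.5285,-.070,.106,-9.4)
r=arm.read_camera("wrist");cv2.imwrite("pics/w3.png",r["color"])
for d in arm.spot_point("wrist","bolt_knob")[:2]: print(d["conf"],W(r,d["point"]))
```

```text
cur [ 0.5338 -0.0702  0.1108] yaw -9.321452445879908 q6 0.014597686284401855 F [-0.5902  0.2416  0.2329] w 0.49867049765991245 t 4.9 droll 0.0785475541200924 n 1
[{"slide":[-0.07,-0.54,0.47],"roll":0.1}]
0.95 [ 0.5309 -0.0692  0.1093]
0.34 [ 0.619  -0.0555  0.0554]
```

View pics/w3.png

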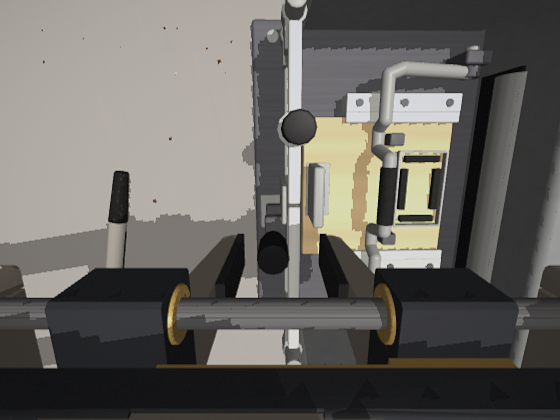

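Add to h.py:
```python
def st(tag=""):
    s=arm.read_state(); R=R_.from_quat(s["orientation"]).as_matrix()
    print(tag,"t",s["time_s"],"p",s["tcp_pos"],"zaxis",R[:,2],"x",R[:,0],"yaw",np.degrees(np.arctan2(R[1,1],R[0,1])),"F",s["ft_force"],"w",s["grip_width"],"q",s["qpos"])
    return s,R
```

```text
(no output)
```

Request:
move_arm([
  {"slide": [0,-0.4,0.4],"roll": 0},
  {"slide": [0,0,0],"roll": 0},
  {"slide": [0,0,0],"roll": 0},
  {"slide": [0,0,0],"roll": 0},
  {"slide": [0,0,0],"roll": 0},
], grip=0.0)

```text
time_s: 5.42
tcp_pos: [0.5291, -0.0687, 0.1091]
orientation: [0.762, 0.648, 0.013, 0.007]
ft_force: [-3.8, 0.3, 3.8]
grip_width: 0.188
```

```bash
python3 -c "
from h import *
st()"
```

```text
t 5.4167 p [ 0.5291 -0.0687  0.1091] zaxis [ 0.0285  0.0055 -0.9996] x [0.1608 0.9869 0.01  ] yaw -9.272217791069345 F [-3.7575  0.3092  3.8431] w 0.187910404733784 q [-0.138   0.3453  1.9493  0.0128  0.8196  0.015 ]
```

```bash
cat >> h.py <<'E'
def arc(side,r,f,th0,th1,n,dz=0):
    # rows for swinging from th0 to th1 relative to current yaw/tilt
    s,R=st()
    def kp(t):
        sg=1 if side=='R' else -1
        h=np.array([-.115,-.116*sg])
        u=np.array([-np.sin(t),sg*np.cos(t)]);v=np.array([-np.cos(t),-sg*np.sin(t)])
        return np.array([*pw(*(h+r*u+f*v)),0])
    print("model now",kp(th0),"end",kp(th1))
    rows=[]
    ts=np.linspace(th0,th1,n+1)
    for a,b in zip(ts[:-1],ts[1:]):
        d=(kp(b)-kp(a)); d[2]=dz/n; t=R.T@d*100
        rows.append('{"slide":[%.1f,%.1f,%.1f],"roll":0}'%tuple(t))
    print("["+",".join(rows)+"]")
def theta(side,r,f):
    s=arm.read_state(); p=s["tcp_pos"][:2]; sg=1 if side=='R' else -1
    h=np.array(pw(-.115,-.116*sg)); d=p-h; c,sn=np.cos(PR[2]),np.sin(PR[2])
    l=np.array([c*d[0]+sn*d[1],-sn*d[0]+c*d[1]])
    # phase of knob at t=0: (-f, sg*r)
    a=np.arctan2(l[1]*sg,l[0])-np.arctan2(r,-f); print("theta",side,a%(2*np.pi),"rad",np.hypot(*l),np.hypot(r,f)); return a
E
python3 -c "
from h import *
arc('R',.094,.014,0,1.68,9)"
```

```text
t 5.4167 p [ 0.5291 -0.0687  0.1091] zaxis [ 0.0285  0.0055 -0.9996] x [0.1608 0.9869 0.01  ] yaw -9.272217791069345 F [-3.7575  0.3092  3.8431] w 0.187910404733784 q [-0.138   0.3453  1.9493  0.0128  0.8196  0.015 ]
model now [ 0.529  -0.0668  0.    ] end [ 0.433  -0.1707  0.    ]
[{"slide":[-0.4,-1.7,-0.1],"roll":0},{"slide":[-0.7,-1.6,-0.1],"roll":0},{"slide":[-1.0,-1.4,-0.0],"roll":0},{"slide":[-1.3,-1.2,-0.0],"roll":0},{"slide":[-1.5,-1.0,-0.0],"roll":0},{"slide":[-1.6,-0.7,-0.0],"roll":0},{"slide":[-1.7,-0.4,-0.0],"roll":0},{"slide":[-1.8,-0.0,-0.0],"roll":0},{"slide":[-1.7,0.3,-0.0],"roll":0}]
```

Request:
move_arm([
  {"slide": [0,0,-0.8],"roll": 0},
  {"slide": [0,0,-0.8],"roll": 0},
  {"slide": [0,0,-0.2],"roll": 0},
  {"slide": [0,0,0],"roll": 0},
])

```text
time_s: 5.75
tcp_pos: [0.5271, -0.0687, 0.1275]
orientation: [0.762, 0.648, 0.012, 0.006]
ft_force: [1.9, 0.6, -15.1]
grip_width: 0.186
```

Request:
move_arm([
  {"slide": [-0.4,-1.7,0.1],"roll": 0},
  {"slide": [-0.7,-1.6,0.1],"roll": 0},
  {"slide": [-1.0,-1.4,0],"roll": 0},
  {"slide": [-1.3,-1.2,0],"roll": 0},
])

```text
time_s: 6.08
tcp_pos: [0.4702, -0.0906, 0.1259]
orientation: [0.761, 0.649, 0.018, 0.01]
ft_force: [0.9, 6.1, -0.3]
grip_width: 0.187
```

```bash
python3 -c "
from h import *
st();theta('R',.094,.014)
r=arm.read_camera('scene');cv2.imwrite('pics/s1.png',cv2.resize(r['color'][130:240,200:360],(0,0),fx=4.5,fy=4.5))"
```

```text
t 6.0833 p [ 0.4702 -0.0906  0.1259] zaxis [ 0.0398  0.0078 -0.9992] x [0.1582 0.9873 0.0141] yaw -9.134226191454877 F [ 0.899   6.1281 -0.3073] w 0.18706131509405974 q [-0.2051  0.2396  2.0569  0.0218  0.8078 -0.0607]
theta R 0.6942526526143347 rad 0.09145239548851712 0.09503683496413377
```

View pics/s1.png

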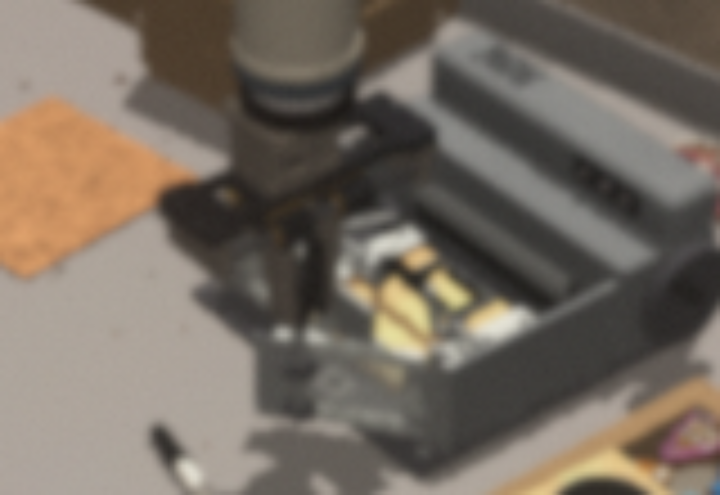

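Request:
move_arm([
  {"slide": [-1.4,-1.1,0],"roll": 0},
  {"slide": [-1.6,-0.8,0],"roll": 0},
  {"slide": [-1.7,-0.5,0],"roll": 0},
  {"slide": [-1.8,-0.2,0],"roll": 0},
  {"slide": [-1.8,0.2,0],"roll": 0},
  {"slide": [-1.6,0.4,0],"roll": 0},
  {"slide": [0,0,0],"roll": 0},
])

```text
time_s: 6.72
tcp_pos: [0.4318, -0.1859, 0.1259]
orientation: [0.761, 0.649, 0.019, 0.008]
ft_force: [0.6, 1.0, -1.1]
grip_width: 0.169
```

```bash
python3 -c "
from h import *
st();theta('R',.094,.014)"
```

```text
t 6.7167 p [ 0.4318 -0.1859  0.1259] zaxis [ 0.0385  0.013  -0.9992] x [0.1575 0.9873 0.0189] yaw -9.101828411988034 F [ 0.5799  0.9655 -1.0839] w 0.16913990504487406 q [-0.4303  0.2311  2.069   0.0384  0.8124 -0.2978]
theta R 1.8324222578295153 rad 0.09874251437726482 0.09503683496413377
```

```bash
python3 -c "
from h import *
r=arm.read_camera('wrist');cv2.imwrite('pics/w4.png',r['color'])
for n in ('bolt_knob','leaf_right_hinge','left_knob'):
  for d in arm.spot_point('wrist',n)[:2]: print(n,d['conf'],W(r,d['point']))
"
```

```text
bolt_knob 0.92 [ 0.4332 -0.1771  0.125 ]
leaf_right_hinge 0.56 [ 0.5296 -0.1639 -0.0026]
```

View pics/w4.png

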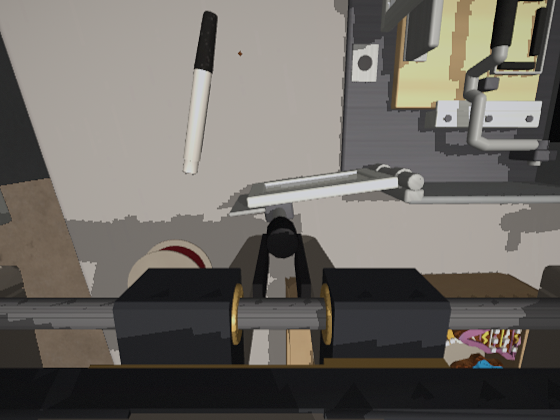

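Request:
move_arm([
  {"slide": [0,0,0],"roll": 0},
  {"slide": [0,0,0],"roll": 0},
  {"slide": [0,0,0],"roll": 0},
  {"slide": [0,0,-2.0],"roll": 0},
  {"slide": [0,0,-2.0],"roll": 0},
  {"slide": [3.0,1.5,0],"roll": 0},
  {"slide": [3.6,1.7,0],"roll": 0},
  {"slide": [3.6,1.7,0],"roll": 0},
  {"slide": [3.6,1.7,0],"roll": 0},
  {"slide": [3.4,1.7,0],"roll": 0},
  {"slide": [0,0,0],"roll": 0},
], grip=0.5)

```text
time_s: 7.83
tcp_pos: [0.5497, -0.0175, 0.179]
orientation: [0.762, 0.648, 0.025, 0.013]
ft_force: [-1.4, -0.0, 0.5]
grip_width: 0.501
```

```bash
python3 -c "
from h import *
st();plan(.556,.001,.103)
r=arm.read_camera('wrist');cv2.imwrite('pics/w5.png',r['color'])
for n in ('left_knob','bolt_knob'):
  for d in arm.spot_point('wrist',n)[:2]: print(n,d['conf'],W(r,d['point']))
r=arm.read_camera('scene');cv2.imwrite('pics/s2.png',cv2.resize(r['color'][130:260,200:360],(0,0),fx=4.5,fy=4.5))
"
```

```text
t 7.8333 p [ 0.5497 -0.0175  0.179 ] zaxis [ 0.0553  0.0132 -0.9984] x [0.1602 0.9868 0.0219] yaw -9.284382758181824 F [-1.4385 -0.0384  0.5006] w 0.5012405918776848 q [-0.0445  0.2606  1.8805  0.0192  0.946   0.1062]
cur [ 0.5497 -0.0175  0.179 ] yaw -9.284382758181824 q6 0.10616493351231114 F [-1.4385 -0.0384  0.5006] w 0.5012405918776848 t 7.8333 droll 0 n 2
[{"slide":[0.88,-0.04,3.82],"roll":0.0},{"slide":[0.88,-0.04,3.82],"roll":0.0}]
left_knob 0.78 [0.559  0.0011 0.1111]
```

View pics/w5.png

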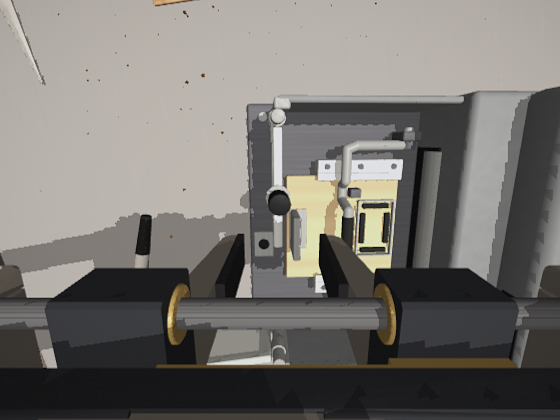

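View pics/s2.png

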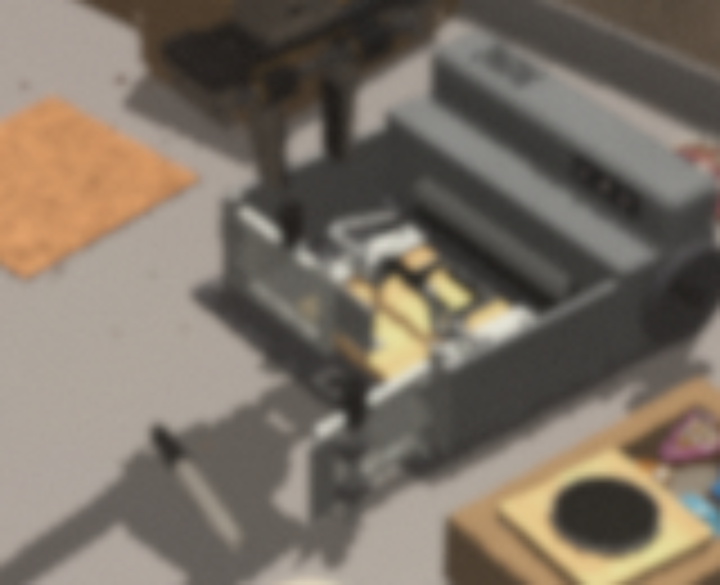

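Request:
move_arm([
  {"slide": [1.0,0.2,1.5],"roll": 0},
  {"slide": [0.9,0,1.5],"roll": 0},
])

```text
time_s: 8.2
tcp_pos: [0.5517, -0.0067, 0.1502]
orientation: [0.763, 0.645, 0.024, 0.014]
ft_force: [0.0, 0.4, -0.7]
grip_width: 0.501
```

```bash
python3 -c "
from h import *
st();plan(.557,.001,.103)"
```

```text
t 8.2 p [ 0.5517 -0.0067  0.1502] zaxis [ 0.0541  0.0103 -0.9985] x [0.166  0.9859 0.0191] yaw -9.61257591536022 F [ 0.0081  0.3938 -0.6622] w 0.5010194579051523 q [-0.0221  0.3003  1.9008  0.0148  0.8866  0.1361]
cur [ 0.5517 -0.0067  0.1502] yaw -9.61257591536022 q6 0.13610457743726828 F [ 0.0081  0.3938 -0.6622] w 0.5010194579051523 t 8.2 droll 0 n 2
[{"slide":[0.38,0.08,2.37],"roll":0.0},{"slide":[0.38,0.08,2.37],"roll":0.0}]
```

Request:
move_arm([
  {"slide": [0.7,0.2,1.2],"roll": 0},
  {"slide": [0.1,0,1.2],"roll": 0},
  {"slide": [0,0,1.2],"roll": 0},
  {"slide": [0,0,1.0],"roll": 0},
])

```text
time_s: 8.53
tcp_pos: [0.5557, -0.0014, 0.1016]
orientation: [0.765, 0.643, 0.024, 0.013]
ft_force: [-0.5, -0.3, 0.4]
grip_width: 0.5
```

```bash
python3 -c "
from h import *
st();plan(.557,.001,.103)
r=arm.read_camera('wrist');cv2.imwrite('pics/w6.png',r['color'])"
```

```text
t 8.5333 p [ 0.5557 -0.0014  0.1016] zaxis [ 0.0535  0.0098 -0.9985] x [0.1712 0.9851 0.0189] yaw -9.913526031369496 F [-0.5046 -0.3085  0.3774] w 0.5001139261872368 q [-0.0118  0.3745  1.9264  0.0148  0.7874  0.1506]
cur [ 0.5557 -0.0014  0.1016] yaw -9.913526031369496 q6 0.15060790321015163 F [-0.5046 -0.3085  0.3774] w 0.5001139261872368 t 8.5333 droll 0 n 1
[{"slide":[0.26,0.09,-0.13],"roll":0.0}]
```

View pics/w6.png

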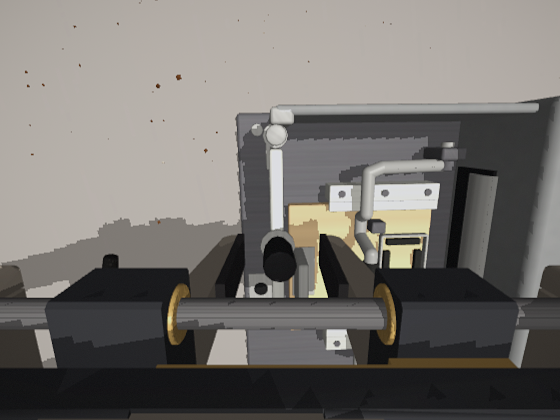

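Request:
move_arm([
  {"slide": [0.2,0,0],"roll": 0},
  {"slide": [0,0,0],"roll": 0},
  {"slide": [0,0,0],"roll": 0},
  {"slide": [0,0,0],"roll": 0},
  {"slide": [0,0,0],"roll": 0},
], grip=0.0)

```text
time_s: 9.0
tcp_pos: [0.5542, -0.001, 0.1]
orientation: [0.766, 0.642, 0.022, 0.012]
ft_force: [1.0, 1.1, -6.9]
grip_width: 0.193
```

```bash
python3 -c "
from h import *
arc('L',.068,0,0,1.7,8)"
```

```text
t 9.0 p [ 0.5542 -0.001   0.1   ] zaxis [ 0.0494  0.0097 -0.9987] x [0.1741 0.9846 0.0182] yaw -10.074383642524547 F [ 1.0082  1.1412 -6.9136] w 0.19266258026541885 q [-0.011   0.3765  1.9276  0.0145  0.7882  0.1544]
model now [0.5542 0.     0.    ] end [0.5001 0.0867 0.    ]
[{"slide":[0.1,-1.4,-0.1],"roll":0},{"slide":[0.4,-1.4,-0.1],"roll":0},{"slide":[0.7,-1.3,-0.0],"roll":0},{"slide":[1.0,-1.1,-0.0],"roll":0},{"slide":[1.2,-0.8,-0.0],"roll":0},{"slide":[1.3,-0.6,-0.0],"roll":0},{"slide":[1.4,-0.3,0.0],"roll":0},{"slide":[1.4,0.0,0.0],"roll":0}]
```

Request:
move_arm([
  {"slide": [0.1,-1.4,-0.1],"roll": 0},
  {"slide": [0.4,-1.4,-0.1],"roll": 0},
  {"slide": [0.7,-1.3,0],"roll": 0},
  {"slide": [1.0,-1.1,0],"roll": 0},
  {"slide": [1.2,-0.8,0],"roll": 0},
  {"slide": [1.3,-0.6,0],"roll": 0},
  {"slide": [0,0,0],"roll": 0},
])

```text
time_s: 9.58
tcp_pos: [0.4991, 0.0521, 0.1002]
orientation: [0.767, 0.641, 0.023, 0.018]
ft_force: [5.5, 2.9, -12.8]
grip_width: 0.19
```

```bash
python3 -c "
from h import *
st();theta('L',.068,0)"
```

```text
t 9.5833 p [0.4991 0.0521 0.1002] zaxis [ 0.0579  0.0018 -0.9983] x [0.1779 0.984  0.0121] yaw -10.285426475500458 F [  5.5431   2.9494 -12.7514] w 0.19049808170612337 q [ 0.1039  0.3038  2.0432 -0.0062  0.7368  0.2875]
theta L 1.1838632229870916 rad 0.06783621001861667 0.068
```

```bash
python3 -c "
from h import *
arc('L',.068,0,1.18,1.75,3)"
```

```text
t 9.5833 p [0.4991 0.0521 0.1002] zaxis [ 0.0579  0.0018 -0.9983] x [0.1779 0.984  0.0121] yaw -10.285426475500458 F [  5.5431   2.9494 -12.7514] w 0.19049808170612337 q [ 0.1039  0.3038  2.0432 -0.0062  0.7368  0.2875]
model now [0.499  0.0518 0.    ] end [0.5012 0.0899 0.    ]
[{"slide":[1.2,-0.4,-0.0],"roll":0},{"slide":[1.3,-0.2,0.0],"roll":0},{"slide":[1.3,0.1,0.0],"roll":0}]
```

Force −12.8 N in z: ease up slightly while swinging.

Request:
move_arm([
  {"slide": [1.2,-0.4,0],"roll": 0},
  {"slide": [1.3,-0.2,0],"roll": 0},
  {"slide": [1.3,0.1,0],"roll": 0},
  {"slide": [0.5,0,0],"roll": 0},
  {"slide": [0,0,0],"roll": 0},
])

```text
time_s: 10.0
tcp_pos: [0.5014, 0.0918, 0.1002]
orientation: [0.767, 0.641, 0.02, 0.02]
ft_force: [0.7, -3.1, -3.3]
grip_width: 0.196
```

```bash
python3 -c "
from h import *
st();theta('L',.068,0)"
```

```text
t 10.0 p [0.5014 0.0918 0.1002] zaxis [ 0.056  -0.0041 -0.9984] x [0.177  0.9842 0.0059] yaw -10.211385971397753 F [ 0.7071 -3.0708 -3.256 ] w 0.1961554565924661 q [ 0.1881  0.3159  2.0244 -0.0213  0.747   0.3814]
theta L 1.777232694864992 rad 0.06846093664441902 0.068
```

Request:
move_arm([
  {"slide": [0,0,0],"roll": 0},
  {"slide": [0,0,0],"roll": 0},
  {"slide": [0,0,0],"roll": 0},
  {"slide": [0,0,-2.0],"roll": 0},
  {"slide": [0,0,-2.5],"roll": 0},
  {"slide": [0,0,-1.0],"roll": 0},
], grip=0.36)

```text
time_s: 10.5
tcp_pos: [0.4982, 0.0909, 0.1558]
orientation: [0.767, 0.641, 0.02, 0.019]
ft_force: [1.1, 0.3, -0.2]
grip_width: 0.364
```

```bash
python3 -c "
from h import *
st();plan(.619,-.0575,.13,-9.4)"
```

```text
t 10.5 p [0.4982 0.0909 0.1558] zaxis [ 0.0542 -0.0035 -0.9985] x [0.1766 0.9843 0.0061] yaw -10.189208351784279 F [ 1.1246  0.3447 -0.2419] w 0.3637631777578247 q [ 0.1868  0.2274  1.9879 -0.0176  0.8737  0.3755]
cur [0.4982 0.0909 0.1558] yaw -10.189208351784279 q6 0.37545139461515775 F [ 1.1246  0.3447 -0.2419] w 0.3637631777578247 t 10.5 droll -0.7892083517842821 n 5
[{"slide":[-2.50,2.87,0.66],"roll":-0.2},{"slide":[-2.51,2.86,0.66],"roll":-0.2},{"slide":[-2.51,2.86,0.66],"roll":-0.2},{"slide":[-2.52,2.85,0.66],"roll":-0.2},{"slide":[-2.53,2.84,0.66],"roll":-0.2}]
```

Request:
move_arm([
  {"slide": [-2.5,2.9,0.2],"roll": -0.2},
  {"slide": [-2.5,2.9,0.2],"roll": -0.2},
  {"slide": [-2.5,2.8,0.4],"roll": -0.2},
  {"slide": [-2.5,2.8,0.4],"roll": -0.2},
  {"slide": [-2.5,2.8,0.4],"roll": 0},
])

```text
time_s: 10.92
tcp_pos: [0.6216, -0.0567, 0.1522]
orientation: [0.759, 0.65, 0.024, 0.021]
ft_force: [0.3, 0.5, 0.7]
grip_width: 0.36
```

```bash
python3 -c "
from h import *
st();plan(.619,-.0575,.12,-9.4)
r=arm.read_camera('wrist');cv2.imwrite('pics/w7.png',r['color'])
for n in ('hold_down_grip','die_handle'):
  for d in arm.spot_point('wrist',n)[:2]: print(n,d['conf'],W(r,d['point']))
"
```

```text
t 10.9167 p [ 0.6216 -0.0567  0.1522] zaxis [ 0.0637 -0.0005 -0.998 ] x [0.1534 0.9881 0.0093] yaw -8.857268958190375 F [0.314  0.4858 0.7499] w 0.36019756838576455 q [-0.0965  0.3962  1.7503  0.0071  0.9316  0.0538]
cur [ 0.6216 -0.0567  0.1522] yaw -8.857268958190375 q6 0.0537903299487582 F [0.314  0.4858 0.7499] w 0.36019756838576455 t 10.9167 droll 0.5427310418096312 n 1
[{"slide":[-0.15,-0.44,3.20],"roll":0.5}]
hold_down_grip 0.88 [ 0.6204 -0.0561  0.0554]
die_handle 0.77 [ 0.5659 -0.0529  0.0479]
```

View pics/w7.png

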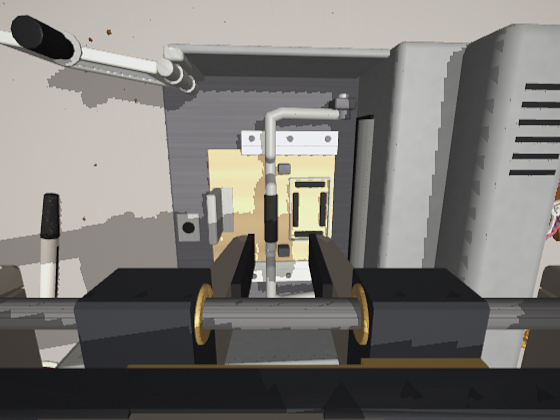

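```bash
python3 -c "
from h import *
plan(.6195,-.0568,.05,-9.4,n=5)"
```

```text
cur [ 0.6216 -0.0573  0.1515] yaw -9.056528202105874 q6 0.05680929701123817 F [-0.3686  0.667  -0.3564] w 0.36319772799877365 t 11.0667 droll 0.3434717978941251 n 5
[{"slide":[-0.02,-0.17,2.02],"roll":0.1},{"slide":[-0.02,-0.17,2.02],"roll":0.1},{"slide":[-0.02,-0.17,2.02],"roll":0.1},{"slide":[-0.02,-0.17,2.02],"roll":0.1},{"slide":[-0.02,-0.17,2.02],"roll":0.1}]
```

Request:
move_arm([
  {"slide": [0,-0.3,2.0],"roll": 0.1},
  {"slide": [0,-0.2,2.0],"roll": 0.1},
  {"slide": [0,-0.2,2.0],"roll": 0.1},
  {"slide": [0,-0.1,2.0],"roll": 0},
  {"slide": [0,0,0],"roll": 0},
])

```text
time_s: 11.48
tcp_pos: [0.6172, -0.0539, 0.0697]
orientation: [0.762, 0.646, 0.025, 0.021]
ft_force: [-0.8, -0.1, 0.2]
grip_width: 0.362
```

```bash
python3 -c "
from h import *
st();plan(.6195,-.0568,.048,-9.4)
r=arm.read_camera('wrist');cv2.imwrite('pics/w8.png',r['color'])
for n in ('hold_down_grip','die_handle'):
  for d in arm.spot_point('wrist',n)[:2]: print(n,d['conf'],W(r,d['point']))
"
```

```text
t 11.4833 p [ 0.6172 -0.0539  0.0697] zaxis [ 0.0655  0.0004 -0.9979] x [0.1629 0.9866 0.0111] yaw -9.416867280424919 F [-0.8263 -0.1345  0.1675] w 0.3618467443455479 q [-0.0931  0.4967  1.8128  0.0094  0.7669  0.0643]
cur [ 0.6172 -0.0539  0.0697] yaw -9.416867280424919 q6 0.06432462795785902 F [-0.8263 -0.1345  0.1675] w 0.3618467443455479 t 11.4833 droll -0.016867280424918363 n 1
[{"slide":[-0.28,0.14,2.18],"roll":-0.0}]
hold_down_grip 0.19 [ 0.5638  0.0668 -0.0026]
die_handle 0.88 [ 0.5696 -0.054   0.0496]
```

View pics/w8.png

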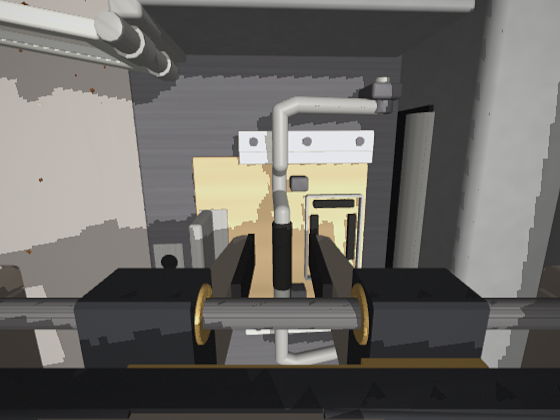

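Request:
move_arm([
  {"slide": [-0.3,0,1.0],"roll": 0},
  {"slide": [0,0,1.0],"roll": 0},
  {"slide": [0,0,0],"roll": 0},
])

```text
time_s: 11.88
tcp_pos: [0.6239, -0.0572, 0.0566]
orientation: [0.762, 0.647, 0.03, 0.026]
ft_force: [-0.0, 0.0, -0.7]
grip_width: 0.36
```

Request:
move_arm([
  {"slide": [0,0,0],"roll": 0},
  {"slide": [0,0,0],"roll": 0},
  {"slide": [0,0,0],"roll": 0},
  {"slide": [0,0,0],"roll": 0},
], grip=0.0)

```text
time_s: 12.22
tcp_pos: [0.618, -0.0564, 0.0557]
orientation: [0.762, 0.647, 0.025, 0.021]
ft_force: [2.0, -0.8, -2.9]
grip_width: 0.124
```

```bash
cat >> h.py <<'E'
def hd(t0,t1,n):
    s,R=st()
    def g(t):
        a=np.arctan2(28,68)+t; x,y=pw(.025-.0735*np.cos(a),0); return np.array([x,y,.027+.0735*np.sin(a)])
    print("grip model",g(t0),g(t1))
    rows=[]
    ts=np.linspace(t0,t1,n+1)
    for a,b in zip(ts[:-1],ts[1:]):
        rows.append('{"slide":[%.1f,%.1f,%.1f],"roll":0}'%tuple(R.T@(g(b)-g(a))*100))
    print("["+",".join(rows)+"]")
E
python3 -c "
from h import *
hd(0,1.0,8)"
```

```text
t 12.2167 p [ 0.618  -0.0564  0.0557] zaxis [ 0.0658  0.0011 -0.9978] x [0.1625 0.9866 0.0118] yaw -9.396814289721947 F [ 1.9909 -0.7541 -2.9152] w 0.12378525229393059 q [-0.0977  0.5181  1.8167  0.0111  0.7414  0.058 ]
grip model [ 0.6175 -0.059   0.055 ] [ 0.6716 -0.0679  0.0993]
[{"slide":[0.0,0.5,-0.8],"roll":0},{"slide":[0.0,0.6,-0.7],"roll":0},{"slide":[0.0,0.6,-0.7],"roll":0},{"slide":[0.0,0.7,-0.6],"roll":0},{"slide":[0.0,0.8,-0.5],"roll":0},{"slide":[0.0,0.8,-0.4],"roll":0},{"slide":[0.0,0.9,-0.3],"roll":0},{"slide":[0.0,0.9,-0.2],"roll":0}]
```

Request:
move_arm([
  {"slide": [0,0.4,-1.0],"roll": 0},
  {"slide": [0,0.6,-0.9],"roll": 0},
  {"slide": [0,0.6,-0.9],"roll": 0},
  {"slide": [0,0.7,-0.8],"roll": 0},
  {"slide": [0,0.8,-0.6],"roll": 0},
])

```text
time_s: 12.63
tcp_pos: [0.6497, -0.0616, 0.0963]
orientation: [0.762, 0.646, 0.028, 0.023]
ft_force: [4.9, 1.0, -20.6]
grip_width: 0.126
```

```bash
python3 -c "
from h import *
hd(.6,1.1,4)"
```

```text
t 12.6333 p [ 0.6497 -0.0616  0.0963] zaxis [ 0.0726  0.001  -0.9974] x [0.1628 0.9866 0.0128] yaw -9.42448557905565 F [  4.9367   0.9788 -20.6386] w 0.1261568555057436 q [-0.1012  0.5     1.7293  0.0111  0.8401  0.0556]
grip model [ 0.6448 -0.0635  0.0885] [ 0.6788 -0.0691  0.1003]
[{"slide":[0.0,0.8,-0.4],"roll":0},{"slide":[0.0,0.9,-0.3],"roll":0},{"slide":[0.0,0.9,-0.2],"roll":0},{"slide":[0.0,0.9,-0.1],"roll":0}]
```

Request:
move_arm([
  {"slide": [0,0.9,0.2],"roll": 0},
  {"slide": [0,0.9,0],"roll": 0},
  {"slide": [0,0.7,0],"roll": 0},
  {"slide": [0,0,0],"roll": 0},
])

```text
time_s: 12.97
tcp_pos: [0.6696, -0.065, 0.1011]
orientation: [0.762, 0.647, 0.023, 0.018]
ft_force: [1.9, 0.6, -9.6]
grip_width: 0.126
```

```bash
python3 -c "
from h import *
st()
r=arm.read_camera('wrist');cv2.imwrite('pics/w9.png',r['color'])
r=arm.read_camera('scene');cv2.imwrite('pics/s3.png',cv2.resize(r['color'][130:260,200:360],(0,0),fx=4.5,fy=4.5))
"
```

```text
t 12.9667 p [ 0.6696 -0.065   0.1011] zaxis [ 0.0581  0.0032 -0.9983] x [0.1629 0.9866 0.0126] yaw -9.418099359394624 F [ 1.9355  0.5955 -9.6291] w 0.1256045110418032 q [-0.1037  0.5269  1.6675  0.0118  0.8898  0.0532]
```

View pics/w9.png

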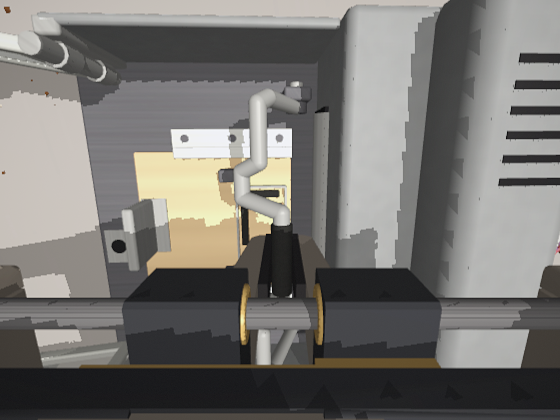

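View pics/s3.png

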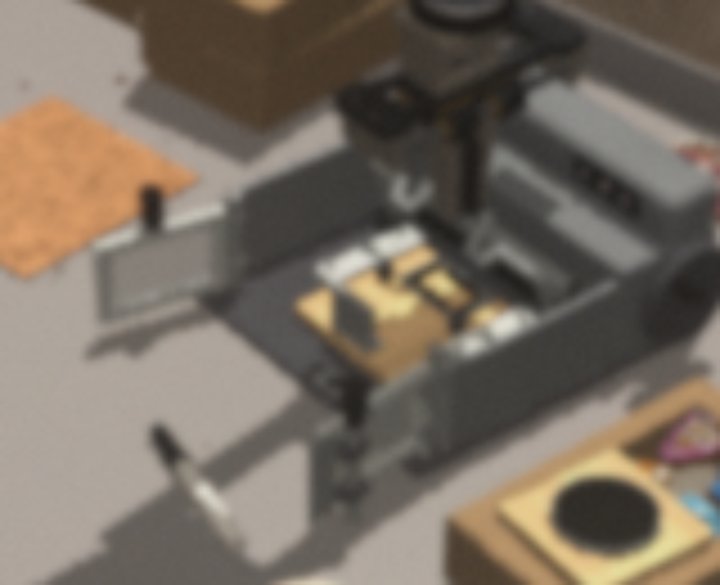

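Request:
move_arm([
  {"slide": [0,0,0],"roll": 0},
  {"slide": [0,0,0],"roll": 0},
  {"slide": [0,0,-1.5],"roll": 0},
  {"slide": [0,0,-2.0],"roll": 0},
  {"slide": [0,0,-1.0],"roll": 0},
], grip=0.22)

```text
time_s: 13.48
tcp_pos: [0.6659, -0.0651, 0.1449]
orientation: [0.762, 0.647, 0.023, 0.018]
ft_force: [1.1, 0.6, 0.3]
grip_width: 0.222
```

```bash
python3 -c "
from h import *
st(); plan(*pw(-.025,0),.14,-9.4,n=2);print(pw(-.025,0),pw(.013,0))"
```

```text
t 13.4833 p [ 0.6659 -0.0651  0.1449] zaxis [ 0.0576  0.0028 -0.9983] x [0.163  0.9866 0.0122] yaw -9.419227678178643 F [1.0597 0.5648 0.3227] w 0.2216044263413588 q [-0.1044  0.471   1.6481  0.0107  0.9655  0.0539]
cur [ 0.6659 -0.0651  0.1449] yaw -9.419227678178643 q6 0.05386150475809374 F [1.0597 0.5648 0.3227] w 0.2216044263413588 t 13.4833 droll -0.019227678178637575 n 2
[{"slide":[-0.09,-1.55,0.15],"roll":-0.0},{"slide":[-0.09,-1.55,0.15],"roll":-0.0}]
(np.float64(0.6352313778261682), np.float64(-0.061943020822738504)) (np.float64(0.6727276835303926), np.float64(-0.06810962917217599))
```

Request:
move_arm([
  {"slide": [0,-1.8,0],"roll": 0},
  {"slide": [0,-1.8,0],"roll": 0},
  {"slide": [0,-0.1,1.5],"roll": 0},
  {"slide": [0,-0.1,2.0],"roll": 0},
  {"slide": [0,-0.1,1.5],"roll": 0},
  {"slide": [0,0,0],"roll": 0},
], grip=0.0)

```text
time_s: 13.98
tcp_pos: [0.634, -0.0591, 0.0978]
orientation: [0.762, 0.646, 0.028, 0.023]
ft_force: [-1.3, -0.0, -0.1]
grip_width: 0.011
```

```bash
python3 -c "
from h import *
st()
r=arm.read_camera('wrist');cv2.imwrite('pics/w10.png',r['color'])"
```

```text
t 13.9833 p [ 0.634  -0.0591  0.0978] zaxis [ 0.0728  0.001  -0.9973] x [0.163  0.9865 0.0129] yaw -9.43756335042124 F [-1.3376 -0.0017 -0.0675] w 0.011113345952616305 q [-0.0999  0.4774  1.765   0.0112  0.8269  0.057 ]
```

View pics/w10.png

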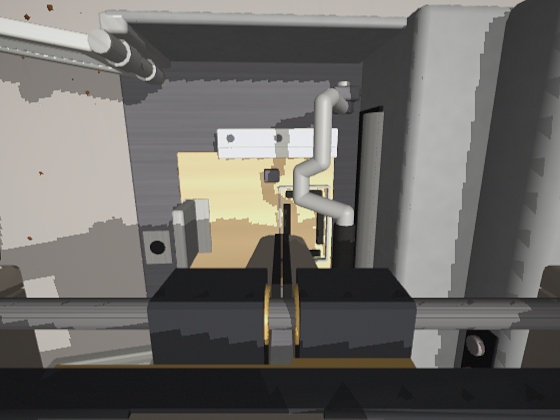

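Request:
move_arm([
  {"slide": [0,1.0,0],"roll": 0},
  {"slide": [0,1.0,0],"roll": 0},
  {"slide": [0,0.8,0],"roll": 0},
  {"slide": [0,0.8,0],"roll": 0},
])

```text
time_s: 14.37
tcp_pos: [0.6723, -0.0655, 0.1043]
orientation: [0.762, 0.646, 0.028, 0.023]
ft_force: [-2.3, 1.3, -2.7]
grip_width: 0.006
```

```bash
python3 -c "
from h import *
st()
r=arm.read_camera('wrist');cv2.imwrite('pics/w11.png',r['color'])"
```

```text
t 14.3667 p [ 0.6723 -0.0655  0.1043] zaxis [ 0.073   0.0011 -0.9973] x [0.163  0.9865 0.013 ] yaw -9.434436229391238 F [-2.2777  1.2624 -2.6655] w 0.005780728763670611 q [-0.1037  0.52    1.672   0.0113  0.8771  0.0536]
```

View pics/w11.png

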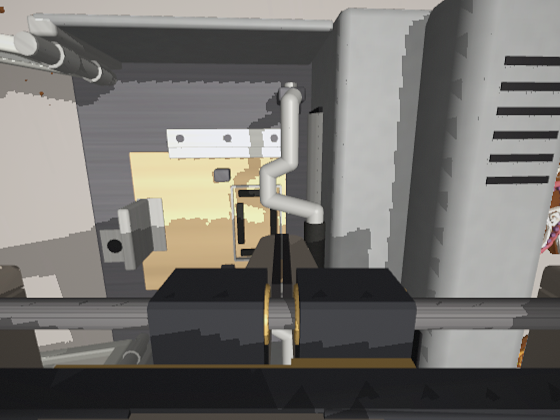

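Request:
move_arm([
  {"slide": [0,-0.5,0],"roll": 0},
  {"slide": [0,-0.5,-0.5],"roll": 0},
  {"slide": [0,-0.5,-0.5],"roll": 0},
])

```text
time_s: 14.67
tcp_pos: [0.6608, -0.0637, 0.1141]
orientation: [0.762, 0.646, 0.03, 0.025]
ft_force: [0.9, -0.5, 0.5]
grip_width: 0.004
```

```bash
python3 -c "
from h import *
st()"
```

```text
t 14.6667 p [ 0.6608 -0.0637  0.1141] zaxis [ 0.0786  0.0003 -0.9969] x [0.1632 0.9865 0.0132] yaw -9.454468566306497 F [ 0.8585 -0.4616  0.5395] w 0.0039356753385275806 q [-0.1028  0.4901  1.6979  0.0109  0.8754  0.055 ]
```

Request:
move_arm([
  {"slide": [0,0,0],"roll": 0},
  {"slide": [0,0,0],"roll": 0},
])

```text
time_s: 14.83
tcp_pos: [0.6599, -0.0636, 0.1159]
orientation: [0.762, 0.646, 0.031, 0.026]
ft_force: [1.1, 0.3, 0.2]
grip_width: 0.005
```

```bash
python3 -c "
from h import *
st()"
```

```text
t 14.8333 p [ 0.6599 -0.0636  0.1159] zaxis [ 0.0802  0.0002 -0.9968] x [0.1632 0.9865 0.0133] yaw -9.452570267847868 F [1.0756 0.2808 0.1976] w 0.004918377982358715 q [-0.1027  0.486   1.7002  0.0109  0.8756  0.0551]
```

Request:
move_arm([
  {"slide": [0,0,-1],"roll": 0},
  {"slide": [0,0,-2],"roll": 0},
])

```text
time_s: 15.0
tcp_pos: [0.6548, -0.0633, 0.1438]
orientation: [0.762, 0.646, 0.029, 0.024]
ft_force: [0.2, -0.7, -0.4]
grip_width: 0.003
```

```bash
python3 -c "
from h import *
st()"
```

```text
t 15.0 p [ 0.6548 -0.0633  0.1438] zaxis [ 0.0747  0.0007 -0.9972] x [0.1631 0.9865 0.0129] yaw -9.442274075040201 F [ 0.1873 -0.6922 -0.4224] w 0.002938378112872322 q [-0.103   0.4485  1.6888  0.0104  0.93    0.0554]
```

```bash
python3 -c "
from h import *
plan(.564,-.052,.115,-9.4,n=5)"
```

```text
cur [ 0.6548 -0.0633  0.1438] yaw -9.442274075040201 q6 0.05537812835244119 F [ 0.1873 -0.6922 -0.4224] w 0.002938378112872322 t 15.0 droll -0.04227407504019709 n 5
[{"slide":[-0.08,-1.87,0.44],"roll":-0.0},{"slide":[-0.08,-1.87,0.44],"roll":-0.0},{"slide":[-0.08,-1.87,0.44],"roll":-0.0},{"slide":[-0.08,-1.87,0.44],"roll":-0.0},{"slide":[-0.08,-1.87,0.44],"roll":-0.0}]
```

Request:
move_arm([
  {"slide": [-0.1,-2.0,0.2],"roll": 0},
  {"slide": [-0.1,-2.0,0.2],"roll": 0},
  {"slide": [-0.1,-2.0,0.4],"roll": 0},
  {"slide": [-0.1,-2.0,0.6],"roll": 0},
  {"slide": [0,-1.0,0.6],"roll": 0},
  {"slide": [0,0,0],"roll": 0},
], grip=0.36)

```text
time_s: 15.5
tcp_pos: [0.5684, -0.0525, 0.1258]
orientation: [0.762, 0.646, 0.033, 0.029]
ft_force: [0.2, 0.0, 1.3]
grip_width: 0.36
```

```bash
python3 -c "
from h import *
st()
r=arm.read_camera('wrist');cv2.imwrite('pics/w12.png',r['color'])
for n in ('hold_down_grip','die_handle','die','bolt_knob','left_knob','press_bed'):
  for d in arm.spot_point('wrist',n)[:2]: print(n,d['conf'],W(r,d['point']))
"
```

```text
t 15.5 p [ 0.5684 -0.0525  0.1258] zaxis [ 0.0881 -0.0007 -0.9961] x [0.1629 0.9865 0.0137] yaw -9.444970871331765 F [0.1906 0.0132 1.3283] w 0.35970294301858974 q [-0.0998  0.345   1.9044  0.0112  0.8044  0.0571]
die_handle 0.46 [ 0.6219 -0.0606  0.0068]
die 0.74 [ 0.6185 -0.059   0.0103]
left_knob 0.82 [0.5054 0.0862 0.1106]
```

View pics/w12.png

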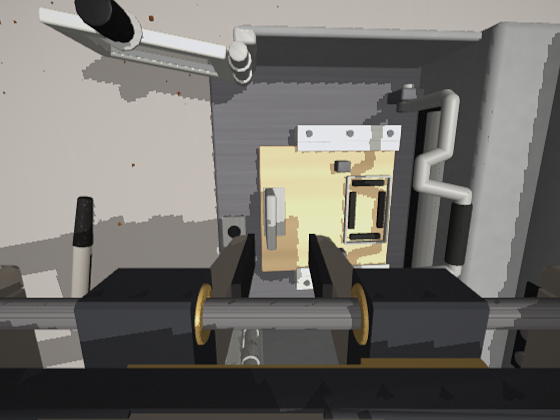

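Request:
move_arm([
  {"slide": [0,1.0,0],"roll": 0},
  {"slide": [0,1.0,0],"roll": 0},
  {"slide": [0,1.0,0],"roll": 0},
  {"slide": [0,1.0,0],"roll": 0},
])

```text
time_s: 16.18
tcp_pos: [0.6146, -0.0601, 0.1306]
orientation: [0.762, 0.646, 0.035, 0.03]
ft_force: [0.3, -0.2, -0.5]
grip_width: 0.36
```

```bash
python3 -c "
from h import *
st()"
```

```text
t 16.1833 p [ 0.6146 -0.0601  0.1306] zaxis [ 0.0912 -0.001  -0.9958] x [0.1629 0.9865 0.0139] yaw -9.448742905179342 F [ 0.3161 -0.2461 -0.4835] w 0.3599759164199016 q [-0.1047  0.4012  1.8023  0.0114  0.8472  0.0524]
```

Request:
move_arm([
  {"slide": [0,-4.0,0],"roll": 0},
])

```text
time_s: 16.27
tcp_pos: [0.5856, -0.055, 0.1291]
orientation: [0.762, 0.646, 0.038, 0.034]
ft_force: [-0.2, -0.5, 0.8]
grip_width: 0.357
```

```bash
python3 -c "
from h import *
st()"
```

```text
t 16.2667 p [ 0.5856 -0.055   0.1291] zaxis [ 0.1021 -0.0023 -0.9948] x [0.1631 0.9865 0.0145] yaw -9.472907601537505 F [-0.2372 -0.483   0.7517] w 0.35738055041364636 q [-0.1009  0.3581  1.8757  0.0111  0.8058  0.0564]
```

Request:
move_arm([
  {"slide": [0,0,0],"roll": 0},
])

```text
time_s: 16.35
tcp_pos: [0.5772, -0.054, 0.1251]
orientation: [0.762, 0.646, 0.034, 0.029]
ft_force: [-1.4, 0.6, -0.2]
grip_width: 0.363
```

```bash
python3 -c "
from h import *
st()"
```

```text
t 16.35 p [ 0.5772 -0.054   0.1251] zaxis [ 0.0892 -0.0009 -0.996 ] x [0.1633 0.9865 0.0137] yaw -9.469920975969048 F [-1.3875  0.5934 -0.1682] w 0.3629700947849823 q [-0.1008  0.3577  1.8867  0.0112  0.8083  0.0565]
```

```bash
python3 -c "
from h import *
plan(.5665,-.052,.044,-9.4,n=4)"
```

```text
cur [ 0.5772 -0.054   0.1251] yaw -9.469920975969048 q6 0.05652197381485087 F [-1.3875  0.5934 -0.1682] w 0.3629700947849823 t 16.35 droll -0.06992097596904046 n 4
[{"slide":[-0.02,-0.45,1.99],"roll":-0.0},{"slide":[-0.02,-0.45,1.99],"roll":-0.0},{"slide":[-0.02,-0.45,1.99],"roll":-0.0},{"slide":[-0.02,-0.45,1.99],"roll":-0.0}]
```

Request:
move_arm([
  {"slide": [0,-0.8,1.5],"roll": 0},
  {"slide": [0,-0.5,1.5],"roll": 0},
  {"slide": [0,-0.3,1.0],"roll": 0},
  {"slide": [0,0,0],"roll": 0},
])

```text
time_s: 16.68
tcp_pos: [0.5687, -0.052, 0.0829]
orientation: [0.762, 0.646, 0.035, 0.03]
ft_force: [0.0, 0.3, 0.2]
grip_width: 0.356
```

```bash
python3 -c "
from h import *
st();plan(.5665,-.052,.044,-9.4)
r=arm.read_camera('wrist');cv2.imwrite('pics/w13.png',r['color'])
for n in ('die_handle','die'):
  for d in arm.spot_point('wrist',n)[:2]: print(n,d['conf'],W(r,d['point']))
"
```

```text
t 16.6833 p [ 0.5687 -0.052   0.0829] zaxis [ 0.092  -0.0012 -0.9958] x [0.1634 0.9865 0.0139] yaw -9.47954015373324 F [0.0197 0.3353 0.1865] w 0.35598365421725076 q [-0.0986  0.4067  1.9335  0.012   0.7096  0.0575]
cur [ 0.5687 -0.052   0.0829] yaw -9.47954015373324 q6 0.05748010310021462 F [0.0197 0.3353 0.1865] w 0.35598365421725076 t 16.6833 droll -0.07954015373323386 n 1
[{"slide":[-0.09,-0.57,3.86],"roll":-0.1}]
die_handle 0.79 [ 0.5664 -0.0515  0.0496]
die 0.72 [ 0.6221 -0.0611  0.008 ]
```

View pics/w13.png

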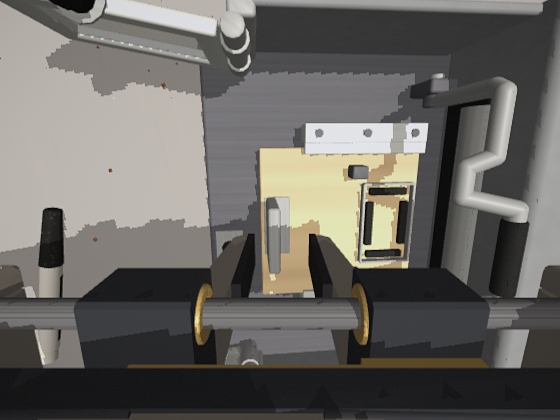

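Request:
move_arm([
  {"slide": [0,-0.4,1.5],"roll": 0},
  {"slide": [0,-0.2,1.5],"roll": 0},
  {"slide": [0,-0.1,0.8],"roll": 0},
  {"slide": [0,0,0],"roll": 0},
])

```text
time_s: 17.17
tcp_pos: [0.5729, -0.0518, 0.0498]
orientation: [0.762, 0.646, 0.039, 0.035]
ft_force: [0.1, 0.1, -0.4]
grip_width: 0.362
```

```bash
python3 -c "
from h import *
st();plan(.5662,-.0515,.041,-9.4)
r=arm.read_camera('wrist');cv2.imwrite('pics/w14.png',r['color'])
"
```

```text
t 17.1667 p [ 0.5729 -0.0518  0.0498] zaxis [ 0.1043 -0.0024 -0.9945] x [0.1634 0.9864 0.0147] yaw -9.493154681693055 F [ 0.0576  0.1493 -0.3606] w 0.3619137518974237 q [-0.0974  0.4598  1.9498  0.0131  0.6278  0.0573]
cur [ 0.5729 -0.0518  0.0498] yaw -9.493154681693055 q6 0.05730263063725376 F [ 0.0576  0.1493 -0.3606] w 0.3619137518974237 t 17.1667 droll -0.09315468169305063 n 1
[{"slide":[-0.10,-0.75,0.81],"roll":-0.1}]
```

View pics/w14.png

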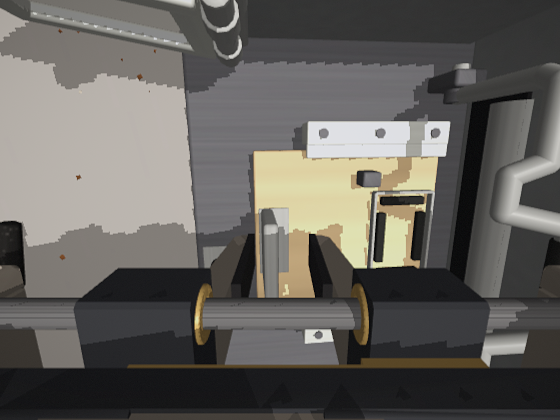

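Request:
move_arm([
  {"slide": [0,-0.5,0.5],"roll": 0},
  {"slide": [0,-0.1,0.4],"roll": 0},
  {"slide": [0,0,0],"roll": 0},
])

```text
time_s: 17.47
tcp_pos: [0.5698, -0.051, 0.0423]
orientation: [0.762, 0.645, 0.04, 0.036]
ft_force: [-0.4, 0.2, -0.7]
grip_width: 0.359
```

```bash
python3 -c "
from h import *
st()"
```

```text
t 17.4667 p [ 0.5698 -0.051   0.0423] zaxis [ 0.1082 -0.0028 -0.9941] x [0.1635 0.9864 0.015 ] yaw -9.503666033730182 F [-0.4242  0.2251 -0.6888] w 0.35862152679945924 q [-0.0966  0.4673  1.9626  0.0135  0.6036  0.0578]
```

Request:
move_arm([
  {"slide": [0,0,0],"roll": 0},
  {"slide": [0,0,0],"roll": 0},
  {"slide": [0,0,0],"roll": 0},
  {"slide": [0,0,0],"roll": 0},
  {"slide": [0,0,0],"roll": 0},
], grip=0.0)

```text
time_s: 17.88
tcp_pos: [0.5691, -0.0509, 0.0431]
orientation: [0.762, 0.646, 0.04, 0.036]
ft_force: [3.0, -0.4, -3.3]
grip_width: 0.095
```

```bash
python3 -c "
from h import *
st();print(arm.read_state()['moment'])"
```

```text
t 17.8833 p [ 0.5691 -0.0509  0.0431] zaxis [ 0.1071 -0.0026 -0.9942] x [0.1634 0.9865 0.015 ] yaw -9.4946980998945 F [ 3.0094 -0.4243 -3.3063] w 0.09510322206926829 q [-0.0965  0.4657  1.9629  0.0135  0.606   0.0578]
[-0.0868  0.4551 -0.0062]
```

Request:
move_arm([
  {"slide": [0,0,-0.7],"roll": 0},
  {"slide": [0,0,-0.7],"roll": 0},
  {"slide": [0,0,-0.7],"roll": 0},
])

```text
time_s: 18.13
tcp_pos: [0.5685, -0.0513, 0.0598]
orientation: [0.762, 0.646, 0.041, 0.037]
ft_force: [17.4, -2.9, -40.4]
grip_width: 0.099
```

```bash
python3 -c "
from h import *
st();print(arm.read_state()['moment'])"
```

```text
t 18.1333 p [ 0.5685 -0.0513  0.0598] zaxis [ 0.1094 -0.0034 -0.994 ] x [0.1632 0.9865 0.0146] yaw -9.487602069513512 F [ 17.3957  -2.8507 -40.4163] w 0.09889040532419877 q [-0.097   0.4367  1.9589  0.0122  0.6367  0.0584]
[-0.3881 -1.7516  0.0419]
```

Request:
move_arm([
  {"slide": [0,0,0],"roll": 0},
  {"slide": [0,0,0],"roll": 0},
  {"slide": [0,0,0],"roll": 0},
  {"slide": [0,0.1,-2.0],"roll": 0},
  {"slide": [0,0.1,-2.0],"roll": 0},
  {"slide": [0,0.2,-2.0],"roll": 0},
  {"slide": [0,0.2,-2.0],"roll": 0},
  {"slide": [0,0,0],"roll": 0},
  {"slide": [0,0,0],"roll": 0},
], grip=0.36)

```text
time_s: 18.88
tcp_pos: [0.5659, -0.0521, 0.1454]
orientation: [0.762, 0.645, 0.041, 0.037]
ft_force: [-0.3, 0.4, 0.1]
grip_width: 0.36
```

```bash
python3 -c "
from h import *
st()
r=arm.read_camera('wrist');cv2.imwrite('pics/w15.png',r['color'])"
```

```text
t 18.8833 p [ 0.5659 -0.0521  0.1454] zaxis [ 0.1113 -0.0036 -0.9938] x [0.1633 0.9865 0.0147] yaw -9.491883234394624 F [-0.2965  0.3903  0.0958] w 0.3600735227051107 q [-0.099   0.3043  1.9128  0.0102  0.8132  0.0593]
```

View pics/w15.png

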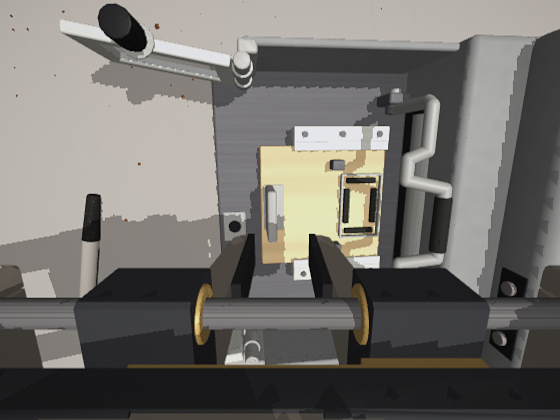

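Request:
move_arm([
  {"slide": [0,4.0,0],"roll": 0},
  {"slide": [0,0,0],"roll": 0},
  {"slide": [0,0,0],"roll": 0},
])

```text
time_s: 19.18
tcp_pos: [0.603, -0.0584, 0.1464]
orientation: [0.762, 0.646, 0.039, 0.035]
ft_force: [-0.2, -0.4, -0.8]
grip_width: 0.363
```

```bash
python3 -c "
from h import *
st('+4')"
```

```text
+4 t 19.1833 p [ 0.603  -0.0584  0.1464] zaxis [ 0.1056 -0.003  -0.9944] x [0.1632 0.9865 0.0144] yaw -9.481978965150748 F [-0.2282 -0.419  -0.8494] w 0.36277174983710303 q [-0.1036  0.3584  1.8279  0.0106  0.8498  0.0545]
```

Request:
move_arm([
  {"slide": [0,-4.0,0],"roll": 0},
  {"slide": [0,0,0],"roll": 0},
  {"slide": [0,0,0],"roll": 0},
])

```text
time_s: 19.43
tcp_pos: [0.5593, -0.0514, 0.1373]
orientation: [0.762, 0.646, 0.037, 0.033]
ft_force: [1.2, -0.4, 1.4]
grip_width: 0.359
```

```bash
python3 -c "
from h import *
st('-4')"
```

```text
-4 t 19.4333 p [ 0.5593 -0.0514  0.1373] zaxis [ 0.0989 -0.0024 -0.9951] x [0.1635 0.9865 0.0139] yaw -9.487337161466593 F [ 1.1902 -0.3617  1.4191] w 0.3587838415420174 q [-0.0989  0.3115  1.9234  0.0103  0.8079  0.0593]
```

Request:
move_arm([
  {"slide": [0,0,-4],"roll": 0},
  {"slide": [0,0,0],"roll": 0},
  {"slide": [0,0,0],"roll": 0},
])

```text
time_s: 19.68
tcp_pos: [0.5521, -0.0509, 0.1748]
orientation: [0.762, 0.646, 0.034, 0.03]
ft_force: [0.9, 0.6, -0.0]
grip_width: 0.363
```

```bash
python3 -c "
from h import *
st('up4')"
```

```text
up4 t 19.6833 p [ 0.5521 -0.0509  0.1748] zaxis [ 0.0913 -0.0016 -0.9958] x [0.1635 0.9865 0.0134] yaw -9.478635093910482 F [ 0.8734  0.5663 -0.0254] w 0.36262439310879513 q [-0.0993  0.2548  1.9018  0.0096  0.8939  0.0598]
```

Request:
move_arm([
  {"slide": [0,0,4],"roll": 0},
  {"slide": [0,0,0],"roll": 0},
  {"slide": [0,0,0],"roll": 0},
])

```text
time_s: 19.93
tcp_pos: [0.5586, -0.0512, 0.1357]
orientation: [0.762, 0.646, 0.036, 0.032]
ft_force: [0.7, -0.1, 0.6]
grip_width: 0.36
```

```bash
python3 -c "
from h import *
st('down4')"
```

```text
down4 t 19.9333 p [ 0.5586 -0.0512  0.1357] zaxis [ 0.0961 -0.002  -0.9954] x [0.1633 0.9865 0.0138] yaw -9.476508130068277 F [ 0.6994 -0.0799  0.589 ] w 0.35963879713751995 q [-0.0987  0.314   1.9241  0.0103  0.8076  0.0592]
```

Request:
move_arm([
  {"slide": [0,4,0],"roll": 0},
  {"slide": [0,0,0],"roll": 0},
  {"slide": [0,0,0],"roll": 0},
  {"slide": [0,-3.7,-1],"roll": 0},
  {"slide": [0,0,0],"roll": 0},
  {"slide": [0,0,0],"roll": 0},
  {"slide": [0,4,0],"roll": 0},
  {"slide": [0,0,0],"roll": 0},
  {"slide": [0,0,0],"roll": 0},
  {"slide": [0,-3.7,-1],"roll": 0},
  {"slide": [0,0,0],"roll": 0},
  {"slide": [0,0,0],"roll": 0},
])

```text
time_s: 20.93
tcp_pos: [0.557, -0.0516, 0.1599]
orientation: [0.762, 0.646, 0.033, 0.029]
ft_force: [-0.4, 0.0, 0.2]
grip_width: 0.365
```

```bash
python3 -c "
from h import *
st('')"
```

```text
t 20.9333 p [ 0.557  -0.0516  0.1599] zaxis [ 0.0871 -0.001  -0.9962] x [0.1634 0.9865 0.0133] yaw -9.470894088036015 F [-0.3799  0.0475  0.2103] w 0.36450424724405106 q [-0.0998  0.2831  1.9013  0.01    0.8703  0.0588]
```

Request:
move_arm([
  {"slide": [0,4,0],"roll": 0},
  {"slide": [0,0,0],"roll": 0},
  {"slide": [0,0,0],"roll": 0},
])

```text
time_s: 21.18
tcp_pos: [0.594, -0.0579, 0.1633]
orientation: [0.762, 0.646, 0.032, 0.027]
ft_force: [-0.2, 0.5, -0.3]
grip_width: 0.362
```

```bash
python3 -c "
from h import *
st('')"
```

```text
t 21.1833 p [ 0.594  -0.0579  0.1633] zaxis [ 0.0833 -0.0006 -0.9965] x [0.1632 0.9865 0.0131] yaw -9.455250793039218 F [-0.1746  0.5428 -0.3128] w 0.3617638006361584 q [-0.1043  0.3349  1.8166  0.0103  0.9072  0.0542]
```

Request:
move_arm([
  {"slide": [0,-4,0],"roll": 0},
  {"slide": [0,0,0],"roll": 0},
])

```text
time_s: 21.35
tcp_pos: [0.5531, -0.0512, 0.1587]
orientation: [0.762, 0.646, 0.031, 0.026]
ft_force: [-0.5, 0.0, -1.5]
grip_width: 0.361
```

```bash
python3 -c "
from h import *
st('')"
```

```text
t 21.35 p [ 0.5531 -0.0512  0.1587] zaxis [ 0.0811 -0.0004 -0.9967] x [0.1634 0.9865 0.0129] yaw -9.466945846043332 F [-0.5045  0.0159 -1.4868] w 0.36057416047964036 q [-0.0998  0.282   1.9059  0.01    0.8729  0.0588]
```

Request:
move_arm([
  {"slide": [0,0,0],"roll": 0},
])

```text
time_s: 21.43
tcp_pos: [0.553, -0.0512, 0.1592]
orientation: [0.762, 0.646, 0.031, 0.027]
ft_force: [1.7, -0.8, 0.5]
grip_width: 0.361
```

```bash
python3 -c "
from h import *
st('')"
```

```text
t 21.4333 p [ 0.553  -0.0512  0.1592] zaxis [ 0.0825 -0.0006 -0.9966] x [0.1634 0.9865 0.013 ] yaw -9.467214292018411 F [ 1.6988 -0.8373  0.4962] w 0.3614396885193939 q [-0.0998  0.2804  1.9069  0.01    0.8721  0.0588]
```

Request:
move_arm([
  {"slide": [0,4,0],"roll": 0},
  {"slide": [0,-4,0],"roll": 0},
  {"slide": [0,4,0],"roll": 0},
  {"slide": [0,-4,0],"roll": 0},
  {"slide": [0,0,0],"roll": 0},
  {"slide": [0,0,0],"roll": 0},
])

```text
time_s: 21.93
tcp_pos: [0.5522, -0.0517, 0.1495]
orientation: [0.763, 0.646, 0.018, 0.013]
ft_force: [0.1, -0.0, 1.1]
grip_width: 0.362
```

```bash
python3 -c "
from h import *
st('')"
```

```text
t 21.9333 p [ 0.5522 -0.0517  0.1495] zaxis [ 0.0433  0.0036 -0.9991] x [0.1636 0.9865 0.0107] yaw -9.443690101637202 F [ 0.1252 -0.0021  1.1325] w 0.36180326670906404 q [-0.101   0.3108  1.8868  0.0102  0.9013  0.0574]
```

Request:
move_arm([
  {"slide": [0,4,0],"roll": 0},
  {"slide": [0,0,0],"roll": 0},
  {"slide": [0,-4,0],"roll": 0},
  {"slide": [0,0,0],"roll": 0},
  {"slide": [0,4,0],"roll": 0},
  {"slide": [0,0,0],"roll": 0},
  {"slide": [0,-4,0],"roll": 0},
  {"slide": [0,0,0],"roll": 0},
])

```text
time_s: 22.6
tcp_pos: [0.5541, -0.052, 0.1505]
orientation: [0.763, 0.646, 0.018, 0.013]
ft_force: [-0.2, -0.1, -1.5]
grip_width: 0.361
```

```bash
python3 -c "
from h import *
st('')"
```

```text
t 22.6 p [ 0.5541 -0.052   0.1505] zaxis [ 0.0446  0.0035 -0.999 ] x [0.1636 0.9865 0.0108] yaw -9.444049919742225 F [-0.2471 -0.1499 -1.4849] w 0.36077469988552197 q [-0.1013  0.3116  1.883   0.0102  0.9029  0.0571]
```

Request:
move_arm([
  {"slide": [0,4,0],"roll": 0},
  {"slide": [0,-4,0],"roll": 0},
  {"slide": [0,4,0],"roll": 0},
  {"slide": [0,-4,0],"roll": 0},
  {"slide": [0,0,0],"roll": 0},
  {"slide": [0,0,0],"roll": 0},
])

```text
time_s: 23.1
tcp_pos: [0.5526, -0.0523, 0.1415]
orientation: [0.763, 0.647, 0.006, 0.0]
ft_force: [0.3, 1.0, -0.5]
grip_width: 0.362
```

```bash
python3 -c "
from h import *
st('')"
```

```text
t 23.1 p [ 0.5526 -0.0523  0.1415] zaxis [ 0.0096  0.0072 -0.9999] x [0.1637 0.9865 0.0087] yaw -9.425895696520994 F [ 0.3223  0.959  -0.5332] w 0.3624885519002305 q [-0.1023  0.3383  1.8669  0.0102  0.9277  0.0561]
```

Request:
move_arm([
  {"slide": [0,4,0],"roll": 0},
  {"slide": [0,-4,0],"roll": 0},
  {"slide": [0,0,0],"roll": 0},
  {"slide": [0,0,0],"roll": 0},
])

```text
time_s: 23.43
tcp_pos: [0.5654, -0.054, 0.1387]
orientation: [0.763, 0.647, 0.006, 0.0]
ft_force: [0.4, -0.4, 1.1]
grip_width: 0.362
```

```bash
python3 -c "
from h import *
st('');plan(.566,-.0515,.041,-9.4,n=5)"
```

```text
t 23.4333 p [ 0.5654 -0.054   0.1387] zaxis [ 0.009   0.0073 -0.9999] x [0.1637 0.9865 0.0087] yaw -9.424817452105637 F [ 0.442  -0.3738  1.069 ] w 0.3615094308145215 q [-0.1029  0.3603  1.8407  0.0102  0.9324  0.0555]
cur [ 0.5654 -0.054   0.1387] yaw -9.424817452105637 q6 0.05550413248995411 F [ 0.442  -0.3738  1.069 ] w 0.3615094308145215 t 23.4333 droll -0.024817452105637017 n 5
[{"slide":[0.03,-0.01,1.95],"roll":-0.0},{"slide":[0.03,-0.01,1.95],"roll":-0.0},{"slide":[0.03,-0.01,1.95],"roll":-0.0},{"slide":[0.03,-0.01,1.95],"roll":-0.0},{"slide":[0.03,-0.01,1.95],"roll":-0.0}]
```

Request:
move_arm([
  {"slide": [0.1,0,2.5],"roll": 0},
  {"slide": [0.1,0,2.5],"roll": 0},
  {"slide": [0,0,2.0],"roll": 0},
  {"slide": [0,0,1.0],"roll": 0},
  {"slide": [0,0,0],"roll": 0},
])

```text
time_s: 23.85
tcp_pos: [0.5751, -0.0523, 0.0629]
orientation: [0.763, 0.647, 0.011, 0.006]
ft_force: [-0.4, -0.1, 0.8]
grip_width: 0.366
```

```bash
python3 -c "
from h import *
st('');plan(.566,-.0515,.041,-9.4)"
```

```text
t 23.85 p [ 0.5751 -0.0523  0.0629] zaxis [ 0.0251  0.0057 -0.9997] x [0.1636 0.9865 0.0097] yaw -9.429335175031609 F [-0.4187 -0.1123  0.8453] w 0.3662391363538589 q [-0.0982  0.4719  1.8776  0.0117  0.7677  0.0579]
cur [ 0.5751 -0.0523  0.0629] yaw -9.429335175031609 q6 0.05790626398044199 F [-0.4187 -0.1123  0.8453] w 0.3662391363538589 t 23.85 droll -0.029335175031604876 n 1
[{"slide":[-0.09,-0.97,2.17],"roll":-0.0}]
```

Request:
move_arm([
  {"slide": [-0.1,-0.8,0],"roll": 0},
  {"slide": [0,-0.2,1.2],"roll": 0},
  {"slide": [0,-0.1,1.0],"roll": 0},
  {"slide": [0,0,0],"roll": 0},
])

```text
time_s: 24.18
tcp_pos: [0.5673, -0.0518, 0.0449]
orientation: [0.763, 0.647, 0.014, 0.009]
ft_force: [-0.7, -0.3, -0.3]
grip_width: 0.361
```

```bash
python3 -c "
from h import *
st('');plan(.566,-.0515,.041,-9.4)
r=arm.read_camera('wrist');cv2.imwrite('pics/w16.png',r['color'])"
```

```text
t 24.1833 p [ 0.5673 -0.0518  0.0449] zaxis [ 0.0326  0.0049 -0.9995] x [0.1635 0.9865 0.0102] yaw -9.427051411439225 F [-0.6671 -0.291  -0.2629] w 0.361431519633332 q [-0.0987  0.4875  1.9083  0.0124  0.7138  0.0565]
cur [ 0.5673 -0.0518  0.0449] yaw -9.427051411439225 q6 0.056458672276578525 F [-0.6671 -0.291  -0.2629] w 0.361431519633332 t 24.1833 droll -0.027051411439231288 n 1
[{"slide":[0.01,-0.15,0.39],"roll":-0.0}]
```

View pics/w16.png

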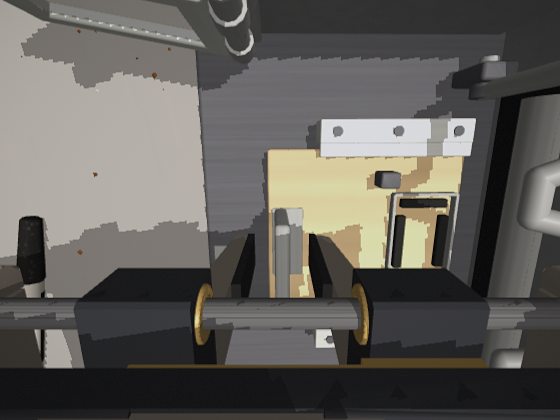

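Request:
move_arm([
  {"slide": [0,-0.1,0.3],"roll": 0},
  {"slide": [0,0,0],"roll": 0},
  {"slide": [0,0,0],"roll": 0},
  {"slide": [0,0,0],"roll": 0},
  {"slide": [0,0,0],"roll": 0},
], grip=0.0)

```text
time_s: 24.65
tcp_pos: [0.5682, -0.0518, 0.0452]
orientation: [0.763, 0.647, 0.015, 0.01]
ft_force: [0.4, 1.2, -4.4]
grip_width: 0.087
```

Request:
move_arm([
  {"slide": [0,-1.5,-0.05],"roll": 0},
  {"slide": [0,-1.5,-0.05],"roll": 0},
  {"slide": [0,-1.5,-0.05],"roll": 0},
])

```text
time_s: 24.9
tcp_pos: [0.5265, -0.0449, 0.0451]
orientation: [0.763, 0.646, 0.017, 0.012]
ft_force: [4.4, -0.8, -1.9]
grip_width: 0.085
```

```bash
python3 -c "
from h import *
st('')
r=arm.read_camera('wrist');cv2.imwrite('pics/w17.png',r['color'])"
```

```text
t 24.9 p [ 0.5265 -0.0449  0.0451] zaxis [ 0.041   0.004  -0.9992] x [0.1637 0.9865 0.0107] yaw -9.446060108564838 F [ 4.3674 -0.7877 -1.8958] w 0.08520996914346135 q [-0.093   0.4368  2.0042  0.0127  0.6603  0.0617]
```

View pics/w17.png

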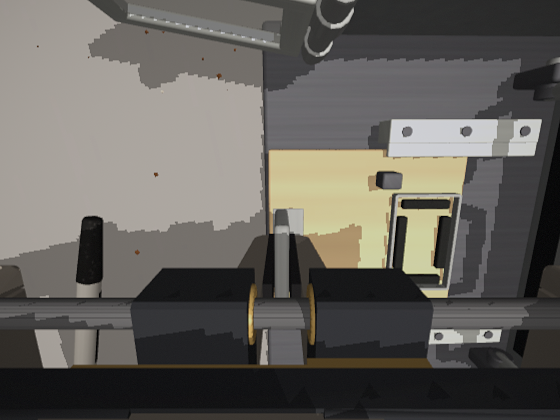

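Request:
move_arm([
  {"slide": [0,-1.5,-0.05],"roll": 0},
  {"slide": [0,-1.5,-0.05],"roll": 0},
  {"slide": [0,-1.5,-0.05],"roll": 0},
  {"slide": [0,-1.5,-0.05],"roll": 0},
  {"slide": [0,-1.0,-0.05],"roll": 0},
  {"slide": [0,0,0],"roll": 0},
])

```text
time_s: 25.45
tcp_pos: [0.452, -0.0327, 0.0443]
orientation: [0.763, 0.646, 0.016, 0.011]
ft_force: [-0.7, -0.5, -3.5]
grip_width: 0.086
```

```bash
python3 -c "
from h import *
st('')
r=arm.read_camera('wrist');cv2.imwrite('pics/w18.png',r['color'])"
```

```text
t 25.45 p [ 0.452  -0.0327  0.0443] zaxis [ 0.0383  0.0042 -0.9993] x [0.1636 0.9865 0.0104] yaw -9.436804715465298 F [-0.665  -0.4974 -3.5157] w 0.08581565372745592 q [-0.0811  0.3542  2.1598  0.0131  0.5898  0.0727]
```

View pics/w18.png

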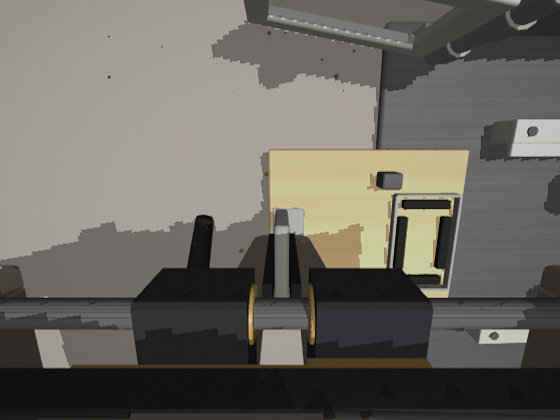

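Request:
move_arm([
  {"slide": [0,0,-1.0],"roll": 0},
  {"slide": [0,0,-1.5],"roll": 0},
  {"slide": [0,0,-2.0],"roll": 0},
  {"slide": [0,0,-2.5],"roll": 0},
  {"slide": [0,0,-2.5],"roll": 0},
  {"slide": [0,0,-2.5],"roll": 0},
  {"slide": [0,0,-1.5],"roll": 0},
  {"slide": [0,0,0],"roll": 0},
])

```text
time_s: 26.17
tcp_pos: [0.4553, -0.0344, 0.1866]
orientation: [0.763, 0.646, 0.018, 0.013]
ft_force: [0.8, 0.7, -3.0]
grip_width: 0.083
```

```bash
python3 -c "
from h import *
st('')
r=arm.read_camera('wrist');cv2.imwrite('pics/w19.png',r['color'])
r=arm.read_camera('scene');cv2.imwrite('pics/s4.png',cv2.resize(r['color'][110:260,170:360],(0,0),fx=4,fy=4))
r=arm.read_camera('top')
for reg in arm.regions_of('top','mat')[:1]:
    m=reg['region'].astype(np.uint8); print(reg['conf'],m.sum())
    # project mask contour onto plane z=.004
    c=max(cv2.findContours(m,cv2.RETR_EXTERNAL,cv2.CHAIN_APPROX_NONE)[0],key=cv2.contourArea)[:,0].astype(float)
    K=r['mtx'];Ti=np.linalg.inv(r['camera_from_world'])
    d=np.c_[(c-K[:2,2])/K[[0,1],[0,1]],np.ones(len(c))]@Ti[:3,:3].T; o=Ti[:3,3]
    p=o+d*((.004-o[2])/d[:,2])[:,None]
    print(cv2.minAreaRect(p[:,:2].astype(np.float32)))
cv2.imwrite('pics/mat.png',cv2.resize(r['color'][160:260,95:205],(0,0),fx=5,fy=5))
for n in ('mat',):
  for d in arm.spot_point('top',n)[:2]: print(n,d['conf'],W(r,d['point']))
"
```

```text
t 26.1667 p [ 0.4553 -0.0344  0.1866] zaxis [ 0.0435  0.0036 -0.999 ] x [0.1636 0.9865 0.0107] yaw -9.443614457326525 F [ 0.8421  0.6583 -2.9724] w 0.08321810858696477 q [-0.0843  0.1121  2.0493  0.009   0.9371  0.0752]
0.89 2937
((0.5598048567771912, 0.2882639169692993), (0.18041224777698517, 0.18905110657215118), 89.70555114746094)
mat 0.74 [0.5676 0.2862 0.001 ]
mat 0.46 [ 0.5282 -0.1625  0.0022]
```

View pics/s4.png

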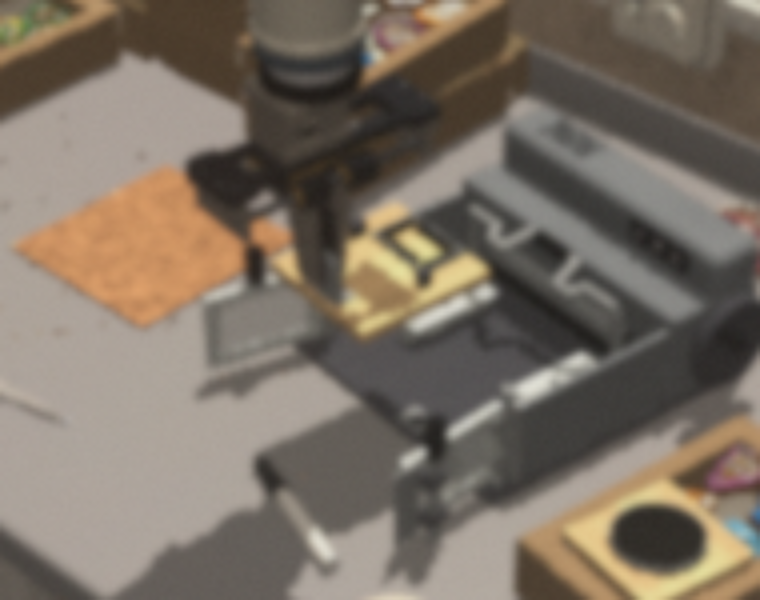

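View pics/mat.png

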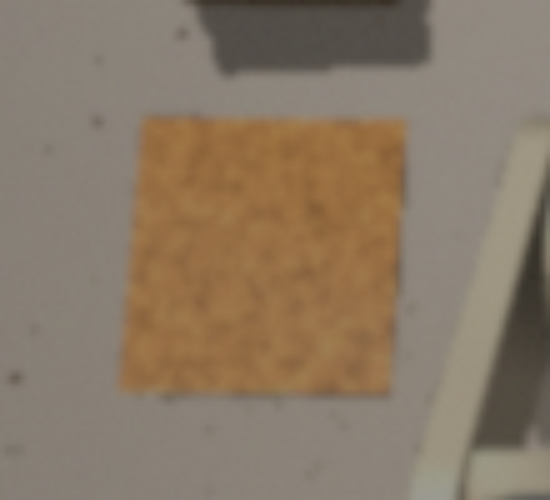

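```bash
python3 -c "
from h import *
plan(.505,.288,.185,-.3,n=11)
r=arm.read_camera('top')
c=np.array([(143,118),(407,118),(391,393),(120,391)])/5.+[95,160]-0.4
K=r['mtx'];Ti=np.linalg.inv(r['camera_from_world'])
d=np.c_[(c-K[:2,2])/K[[0,1],[0,1]],np.ones(4)]@Ti[:3,:3].T; o=Ti[:3,3]
p=(o+d*((.004-o[2])/d[:,2])[:,None])[:,:2];print(p,p.mean(0))
for a,b in((3,0),(2,1)):print(np.degrees(np.arctan2(*(p[b]-p[a])[::-1])),np.linalg.norm(p[b]-p[a]))
for a,b in((1,0),(2,3)):print(np.degrees(np.arctan2(*(p[b]-p[a])[::-1]))-90,np.linalg.norm(p[b]-p[a]))
"
```

```text
cur [ 0.4517 -0.0341  0.182 ] yaw -9.437969726400729 q6 0.07519109644500828 F [ 0.3967  0.0616 -2.8636] w 0.08243009329936835 t 26.4167 droll -9.137969726400726 n 11
[{"slide":[2.97,-0.00,0.00],"roll":-0.8},{"slide":[2.97,0.04,0.00],"roll":-0.8},{"slide":[2.97,0.08,0.00],"roll":-0.8},{"slide":[2.96,0.13,0.00],"roll":-0.8},{"slide":[2.96,0.17,0.00],"roll":-0.8},{"slide":[2.96,0.21,0.00],"roll":-0.8},{"slide":[2.96,0.26,0.00],"roll":-0.8},{"slide":[2.95,0.30,0.00],"roll":-0.8},{"slide":[2.95,0.34,0.00],"roll":-0.8},{"slide":[2.94,0.38,0.00],"roll":-0.8},{"slide":[2.94,0.43,0.00],"roll":-0.8}]
[[0.6564 0.3759]
 [0.6573 0.1967]
 [0.4676 0.1973]
 [0.4682 0.3762]] [0.5624 0.2865]
-0.09305164817792508 0.18823968727834803
-0.1748170970392274 0.18967021789750785
0.28193844468465556 0.1792605194988266
-0.17535893162602179 0.178986191139709
```

Request:
move_arm([
  {"slide": [2.0,0,-0.1],"roll": -0.9},
  {"slide": [3.0,0,-0.1],"roll": -0.9},
  {"slide": [3.0,0.1,-0.1],"roll": -0.9},
  {"slide": [3.0,0.1,-0.1],"roll": -0.9},
  {"slide": [3.0,0.2,-0.1],"roll": -0.9},
  {"slide": [3.0,0.2,-0.1],"roll": -0.9},
  {"slide": [3.0,0.3,-0.1],"roll": -0.9},
  {"slide": [3.0,0.3,-0.1],"roll": -0.9},
  {"slide": [3.0,0.3,0],"roll": -0.9},
  {"slide": [3.0,0.4,0],"roll": -0.9},
  {"slide": [2.0,0.4,0],"roll": -0.4},
  {"slide": [0,0,0],"roll": 0},
])

```text
time_s: 27.47
tcp_pos: [0.4957, 0.2861, 0.1764]
orientation: [0.706, 0.708, 0.004, 0.005]
ft_force: [-0.7, 1.0, -2.3]
grip_width: 0.088
```

```bash
cat >> h.py <<'E'
def dietilt(r,zlo=.0):
    # board = yellow-ish pixels in wrist view
    hsv=cv2.cvtColor(r['color'],cv2.COLOR_BGR2HSV)
    return hsv
E
python3 -c "
from h import *
st('');plan(.5055,.288,.12,0)
r=arm.read_camera('wrist');cv2.imwrite('pics/w20.png',r['color'])
for reg in arm.regions_of('wrist','die')[:1]: 
    m=reg['region'];print(reg['conf'],m.sum());np.save('m.npy',m)
    p=cloud(r,m); print(p.mean(0),np.percentile(p[:,2],[5,25,50,75,95]))
    # ransac plane
    z0=np.median(p[:,2]); q=p
    for _ in range(8):
        A=np.c_[q[:,:2]-p[:,:2].mean(0),np.ones(len(q))]; s=np.linalg.lstsq(A,q[:,2],rcond=None)[0]
        B=np.c_[p[:,:2]-p[:,:2].mean(0),np.ones(len(p))]; e=p[:,2]-B@s
        q=p[np.abs(e-np.median(e))<max(.002,.01*(.6**_))]
    print('plane slopes dz/dx,dz/dy',s,len(q))
for n in ('die','die_handle','mat'):
  for d in arm.spot_point('wrist',n)[:2]: print(n,d['conf'],W(r,d['point']))
"
```

```text
t 27.4667 p [0.4957 0.2861 0.1764] zaxis [ 0.013  -0.0016 -0.9999] x [-0.0031  1.     -0.0017] yaw 0.1803892209131649 F [-0.7259  1.0362 -2.2899] w 0.08777176955766758 q [ 0.5257  0.3191  1.8027 -0.0094  1.0093  0.5275]
cur [0.4957 0.2861 0.1764] yaw 0.1803892209131649 q6 0.5274695421408159 F [-0.7259  1.0362 -2.2899] w 0.08777176955766758 t 27.4667 droll 0.18038922091317033 n 2
[{"slide":[0.10,0.45,2.83],"roll":0.1},{"slide":[0.10,0.45,2.83],"roll":0.1}]
0.76 22847
[0.5538 0.3075 0.1539] [0.1499 0.1508 0.1515 0.1527 0.1658]
plane slopes dz/dx,dz/dy [ 0.0091 -0.0135  0.1513] 17819
die_handle 0.75 [0.4943 0.2865 0.1811]
```

View pics/w20.png

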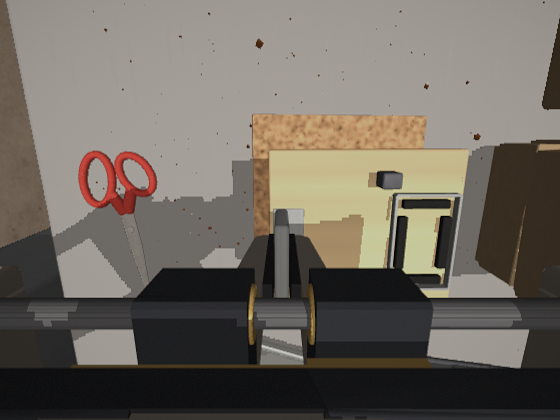

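```bash
cat >> h.py <<'E'
def dieedge():
    r=arm.read_camera('wrist'); s,R=st('')
    rg=arm.regions_of('wrist','die')
    m=rg[0]['region']; p=cloud(r,m); z0=np.median(p[:,2]); p=p[np.abs(p[:,2]-z0)<.006]
    # tool frame xy relative to TCP
    l=(p-s['tcp_pos'])@R
    ly=l[:,1]; 
    # y-extents (die x) per band in tool x ; x-extents (die y max)
    top=[(b,np.percentile(l[np.abs(ly-b)<.004,0],99.5)) for b in np.arange(.01,.10,.01) if (np.abs(ly-b)<.004).sum()>20]
    fr=[(b,np.percentile(l[np.abs(l[:,0]-b)<.004,1],.5),np.percentile(l[np.abs(l[:,0]-b)<.004,1],99.5)) for b in np.arange(.02,.06,.008) if (np.abs(l[:,0]-b)<.004).sum()>20]
    top=np.array(top);fr=np.array(fr)
    print('conf',rg[0]['conf'],'z',z0);print('lateral edge',top.round(4).tolist(),np.polyfit(top[:,0],top[:,1],1));print('front/rear',fr.round(4).tolist())
    return top,fr
E
python3 -c "
from h import *
dieedge()"
```

```text
t 27.7667 p [0.4951 0.2813 0.1774] zaxis [ 0.0127 -0.0032 -0.9999] x [ 0.0007  1.     -0.0032] yaw -0.0384934952785018 F [-0.5121 -0.414  -4.3508] w 0.08251755230696081 q [ 0.5197  0.3142  1.8073 -0.0107  1.0107  0.526 ]
conf 0.39 z 0.031265745117055405
lateral edge [[0.01, -0.1909], [0.02, -0.1942]] [-0.3346 -0.1876]
front/rear []
```

```bash
python3 - <<'E'
import re
s=open('h.py').read()
i=s.index("def dieedge")
s=s[:i]+'''def dieedge(zt=None):
    r=arm.read_camera('wrist'); s,R=st('')
    zt=s['tcp_pos'][2]-.025 if zt is None else zt
    p=cloud(r); p=p[np.abs(p[:,2]-zt)<.005]
    l=(p-s['tcp_pos'])@R
    l=l[(np.abs(l[:,0])<.1)&(l[:,1]>-.04)&(l[:,1]<.14)]; ly=l[:,1]
    top=np.array([(b,np.percentile(l[np.abs(ly-b)<.004,0],99.5)) for b in np.arange(.0,.12,.01) if (np.abs(ly-b)<.004).sum()>20])
    fr=np.array([(b,np.percentile(l[np.abs(l[:,0]-b)<.004,1],.5),np.percentile(l[np.abs(l[:,0]-b)<.004,1],99.5)) for b in np.arange(.02,.064,.008) if (np.abs(l[:,0]-b)<.004).sum()>20])
    print('n',len(l),'lateral edge',top.round(4).tolist(),np.polyfit(top[:,0],top[:,1],1));print('front/rear',fr.round(4).tolist())
'''
open('h.py','w').write(s)
E
python3 -c "
from h import *
dieedge()"
```

```text
t 27.8667 p [0.4954 0.2816 0.1778] zaxis [ 0.0134 -0.0027 -0.9999] x [ 0.0008  1.     -0.0027] yaw -0.04391936473058887 F [ 0.32   -0.9472 -3.2485] w 0.08561120024270862 q [ 0.5197  0.3138  1.8069 -0.0106  1.0107  0.5261]
n 19784 lateral edge [[0.0, 0.0588], [0.01, 0.0588], [0.02, 0.0588], [0.03, 0.0588], [0.04, 0.0588], [0.05, 0.0588], [0.06, 0.0588], [0.07, 0.0588], [0.08, 0.0588], [0.09, 0.0588], [0.1, 0.0588], [0.11, 0.0588]] [0.     0.0588]
front/rear [[0.02, -0.0072, 0.1118], [0.028, -0.0077, 0.1125], [0.036, -0.0076, 0.1161], [0.044, -0.0075, 0.1159], [0.052, -0.007, 0.1159], [0.06, -0.0068, 0.1154]]
```

Request:
move_arm([
  {"slide": [0.4,0.6,1.0],"roll": 0},
  {"slide": [0.3,0.5,2.0],"roll": 0},
  {"slide": [0,0,2.0],"roll": 0},
  {"slide": [0,0,2.0],"roll": 0},
  {"slide": [0,0,1.5],"roll": 0},
  {"slide": [0,0,0.5],"roll": 0},
  {"slide": [0,0,0],"roll": 0},
])

```text
time_s: 28.45
tcp_pos: [0.5127, 0.2873, 0.0839]
orientation: [0.709, 0.705, 0.007, 0.007]
ft_force: [0.6, -0.2, -3.9]
grip_width: 0.083
```

```bash
python3 -c "
from h import *
dieedge();plan(.5067,.2885,.06,0)
r=arm.read_camera('wrist');cv2.imwrite('pics/w21.png',r['color'])
r=arm.read_camera('scene');cv2.imwrite('pics/s5.png',cv2.resize(r['color'][110:260,130:320],(0,0),fx=4,fy=4))"
```

```text
t 28.5 p [0.5128 0.2874 0.0844] zaxis [ 0.0196  0.0005 -0.9998] x [0.0059 1.     0.0006] yaw -0.33810429295060107 F [ 0.5273 -0.0825 -3.545 ] w 0.08186621667307138 q [ 0.5137  0.4562  1.8387 -0.0125  0.8295  0.528 ]
n 19417 lateral edge [[0.0, 0.0589], [0.01, 0.0589], [0.02, 0.0589], [0.03, 0.0589], [0.04, 0.0589], [0.05, 0.0589], [0.06, 0.0589], [0.07, 0.0589], [0.08, 0.0589], [0.09, 0.0589], [0.1, 0.0589], [0.11, 0.0589]] [-0.      0.0589]
front/rear [[0.02, -0.0071, 0.1121], [0.028, -0.0076, 0.1119], [0.036, -0.0075, 0.1162], [0.044, -0.0074, 0.1159], [0.052, -0.0069, 0.1162], [0.06, -0.0067, 0.1155]]
cur [0.5128 0.2874 0.0844] yaw -0.33810429295060107 q6 0.5279715342722391 F [ 0.5273 -0.0825 -3.545 ] w 0.08186621667307138 t 28.5 droll -0.33810429295060374 n 1
[{"slide":[0.11,-0.65,2.43],"roll":-0.3}]
```

View pics/w21.png

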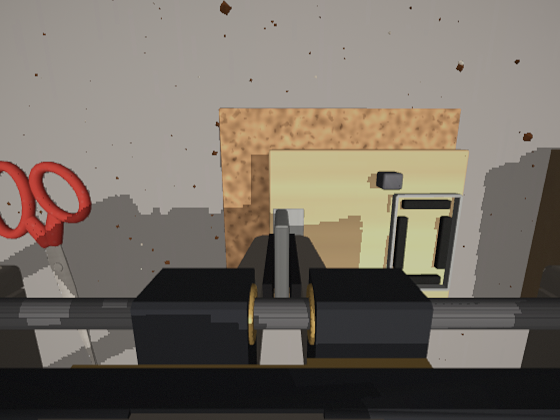

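View pics/s5.png

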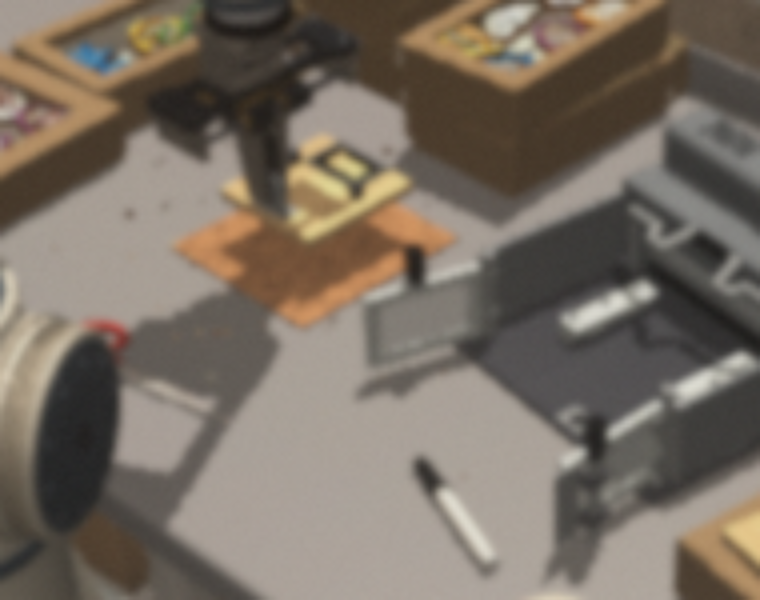

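```bash
cat >> h.py <<'E'
def matedge():
    r=arm.read_camera('wrist'); hsv=cv2.cvtColor(r['color'],cv2.COLOR_BGR2HSV)
    m=(hsv[...,1]>90)&(hsv[...,0]<25)
    m=cv2.morphologyEx(m.astype(np.uint8),cv2.MORPH_OPEN,np.ones((3,3)))>0
    p=cloud(r,m); p=p[(p[:,2]<.012)&(p[:,0]>.43)&(p[:,0]<.69)&(p[:,1]>.15)&(p[:,1]<.42)]
    print('mat z',np.median(p[:,2]),len(p))
    f=[];t=[];b=[]
    for y in np.arange(.30,.375,.008):
        q=p[np.abs(p[:,1]-y)<.004,0]
        if len(q)>15: f.append((y,np.percentile(q,1)));b.append((y,np.percentile(q,99)))
    for x in np.arange(.48,.65,.01):
        q=p[np.abs(p[:,0]-x)<.005,1]
        if len(q)>15: t.append((x,np.percentile(q,99)))
    for n,e in(('front',f),('back',b),('left',t)):
        e=np.array(e); print(n,e[:,1].round(4).tolist(),np.polyfit(e[:,0],e[:,1],1))
E
python3 -c "
from h import *
matedge()"
```

```text
mat z 0.0034474954570827138 13976
front [0.4664, 0.4664, 0.4669, 0.4666, 0.4667, 0.4609, 0.4682, 0.468, 0.4672, 0.4682] [0.0195 0.46  ]
back [0.5046, 0.5048, 0.5049, 0.505, 0.5051, 0.5052, 0.6537, 0.6535, 0.6534, 0.6534] [ 2.7036 -0.344 ]
left [0.374, 0.374, 0.374, 0.3746, 0.3746, 0.3746, 0.3746, 0.3745, 0.3745, 0.3744, 0.3744, 0.3744, 0.3743, 0.3743, 0.3742, 0.3743, 0.3742, 0.4053] [0.0545 0.3453]
```

Request:
move_arm([
  {"slide": [0,-0.6,0.8],"roll": -0.3},
  {"slide": [0,-0.1,1.0],"roll": 0},
  {"slide": [0,0,0.8],"roll": 0},
  {"slide": [0,0,0],"roll": 0},
])

```text
time_s: 28.98
tcp_pos: [0.5086, 0.2896, 0.0611]
orientation: [0.707, 0.707, 0.012, 0.008]
ft_force: [-1.1, 0.1, -3.3]
grip_width: 0.081
```

```bash
python3 -c "
from h import *
plan(.5064,.2872,.045,0);st()"
```

```text
cur [0.5086 0.2896 0.0611] yaw 0.017689631999080926 q6 0.5295630283378895 F [-1.0584  0.1224 -3.3226] w 0.08051889302541326 t 28.9833 droll 0.017689631999076028 n 1
[{"slide":[-0.24,-0.26,1.60],"roll":0.0}]
 t 28.9833 p [0.5086 0.2896 0.0611] zaxis [ 0.0279  0.0053 -0.9996] x [-0.0005  1.      0.0053] yaw 0.017689631999080926 F [-1.0584  0.1224 -3.3226] w 0.08051889302541326 q [ 0.5205  0.4829  1.8633 -0.0133  0.7686  0.5296]
```

Request:
move_arm([
  {"slide": [0,0,-2.0],"roll": 0},
  {"slide": [0,3.5,0],"roll": 0},
  {"slide": [0,-3.5,0],"roll": 0},
  {"slide": [0,3.5,0],"roll": 0},
  {"slide": [0,-3.5,0],"roll": 0},
  {"slide": [0,0,0],"roll": 0},
  {"slide": [0,0,0],"roll": 0},
])

```text
time_s: 29.57
tcp_pos: [0.5035, 0.2846, 0.072]
orientation: [0.707, 0.707, -0.003, 0.003]
ft_force: [0.7, 0.4, -2.4]
grip_width: 0.08
```

```bash
python3 -c "
from h import *
dieedge();plan(.5064,.2872,.045,0)"
```

```text
t 29.6167 p [0.5022 0.284  0.0715] zaxis [-0.0017 -0.0101 -0.9999] x [-0.0009  0.9999 -0.0101] yaw 0.04812289039194807 F [-1.064  -1.5512 -3.708 ] w 0.08442043469409281 q [ 0.5169  0.4715  1.8508 -0.0108  0.8259  0.5234]
n 20362 lateral edge [[0.0, 0.0595], [0.01, 0.0595], [0.02, 0.0595], [0.03, 0.0595], [0.04, 0.0595], [0.05, 0.0595], [0.06, 0.0595], [0.07, 0.0595], [0.08, 0.0595], [0.09, 0.0595], [0.1, 0.0595], [0.11, 0.0595]] [0.0005 0.0595]
front/rear [[0.02, -0.0056, 0.1136], [0.028, -0.0061, 0.1136], [0.036, -0.0056, 0.1174], [0.044, -0.0061, 0.1176], [0.052, -0.0055, 0.1171], [0.06, -0.0054, 0.1171]]
cur [0.5022 0.284  0.0715] yaw 0.04812289039194807 q6 0.5234125839802075 F [-1.064  -1.5512 -3.708 ] w 0.08442043469409281 t 29.6167 droll 0.0481228903919515 n 1
[{"slide":[0.34,0.42,2.65],"roll":0.0}]
```

Request:
move_arm([
  {"slide": [0.3,0.3,0.7],"roll": 0},
  {"slide": [0,0,0.7],"roll": 0},
  {"slide": [0,0,0.4],"roll": 0},
  {"slide": [0,0,0],"roll": 0},
])

```text
time_s: 29.95
tcp_pos: [0.5064, 0.2877, 0.0521]
orientation: [0.707, 0.707, -0.003, 0.003]
ft_force: [1.0, 0.1, -2.2]
grip_width: 0.087
```

```bash
python3 -c "
from h import *
plan(.5055,.2867,.041,0);st()"
```

```text
cur [0.5064 0.2877 0.0521] yaw 0.054292482206390186 q6 0.5256796456516669 F [ 0.9856  0.0615 -2.2337] w 0.08743060689654429 t 29.95 droll 0.05429248220639238 n 1
[{"slide":[-0.09,-0.09,1.11],"roll":0.1}]
 t 29.95 p [0.5064 0.2877 0.0521] zaxis [-0.0003 -0.0093 -1.    ] x [-0.001   1.     -0.0093] yaw 0.054292482206390186 F [ 0.9856  0.0615 -2.2337] w 0.08743060689654429 q [ 0.5188  0.5061  1.8485 -0.0111  0.7919  0.5257]
```

Request:
move_arm([
  {"slide": [-0.1,-0.1,0.4],"roll": 0},
  {"slide": [0,0,0.3],"roll": 0},
  {"slide": [0,0,0.1],"roll": 0},
  {"slide": [0,0,0],"roll": 0},
])

```text
time_s: 30.28
tcp_pos: [0.5055, 0.2865, 0.0427]
orientation: [0.707, 0.707, -0.004, 0.003]
ft_force: [0.6, -0.2, -3.9]
grip_width: 0.087
```

```bash
python3 -c "
from h import *
st()"
```

```text
t 30.2833 p [0.5055 0.2865 0.0427] zaxis [-0.0008 -0.0096 -1.    ] x [-0.0008  1.     -0.0096] yaw 0.04557268777591853 F [ 0.5941 -0.2137 -3.9212] w 0.08654504624344166 q [ 0.5177  0.5188  1.855  -0.0114  0.7732  0.5251]
```

Request:
move_arm([
  {"slide": [0,0,0.15],"roll": 0},
  {"slide": [0,0,0.1],"roll": 0},
])

```text
time_s: 30.45
tcp_pos: [0.5056, 0.2859, 0.0409]
orientation: [0.707, 0.707, -0.004, 0.003]
ft_force: [-3.5, -5.2, 7.7]
grip_width: 0.083
```

Request:
move_arm([
  {"slide": [0,0,0.1],"roll": 0},
  {"slide": [0,0,0.05],"roll": 0},
])

```text
time_s: 30.62
tcp_pos: [0.5058, 0.2859, 0.0411]
orientation: [0.707, 0.707, -0.004, 0.003]
ft_force: [-1.5, 0.4, 0.1]
grip_width: 0.084
```

```bash
python3 -c "
from h import *
dieedge();matedge()
r=arm.read_camera('wrist');cv2.imwrite('pics/w22.png',r['color'])"
```

```text
t 30.6667 p [0.5058 0.2859 0.041 ] zaxis [-0.0002 -0.0099 -1.    ] x [-0.0007  1.     -0.0099] yaw 0.04082917900030849 F [-2.4321 -2.6518  2.2289] w 0.08537061199382756 q [ 0.517   0.5212  1.8559 -0.0122  0.7695  0.5251]
n 20666 lateral edge [[0.0, 0.0595], [0.01, 0.0595], [0.02, 0.0595], [0.03, 0.0595], [0.04, 0.0595], [0.05, 0.0595], [0.06, 0.0595], [0.07, 0.0596], [0.08, 0.0596], [0.09, 0.0596], [0.1, 0.0596], [0.11, 0.0596]] [0.0009 0.0595]
front/rear [[0.02, -0.007, 0.1122], [0.028, -0.007, 0.1122], [0.036, -0.007, 0.1162], [0.044, -0.0074, 0.1161], [0.052, -0.0068, 0.1161], [0.06, -0.0067, 0.1159]]
mat z 0.0034725840573051753 25494
front [0.4666, 0.4664, 0.4668, 0.467, 0.4669, 0.4614, 0.4681, 0.4681, 0.4674, 0.4682] [0.0199 0.46  ]
back [0.6548, 0.6546, 0.6547, 0.6547, 0.6549, 0.6548, 0.6537, 0.6535, 0.6537, 0.6532] [-0.0224  0.6618]
left [0.3742, 0.3742, 0.3747, 0.3748, 0.3749, 0.3748, 0.3748, 0.3749, 0.3748, 0.3743, 0.3743, 0.3743, 0.3743, 0.3743, 0.3744, 0.3737, 0.3736, 0.4045] [0.049  0.3484]
```

View pics/w22.png

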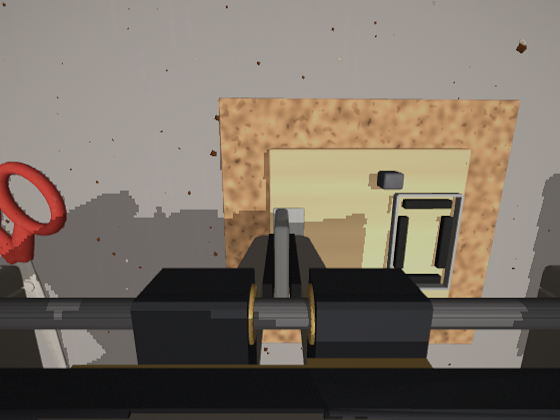

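Request:
move_arm([
  {"slide": [0,0,0],"roll": 0},
  {"slide": [0,0,0],"roll": 0},
  {"slide": [0,0,0],"roll": 0},
  {"slide": [0,0,-1.0],"roll": 0},
  {"slide": [0,0,-2.0],"roll": 0},
  {"slide": [0,0,-3.0],"roll": 0},
  {"slide": [0,0,-3.0],"roll": 0},
  {"slide": [0,0,-3.0],"roll": 0},
  {"slide": [0,-3.0,-2.0],"roll": 0},
  {"slide": [0,0,0],"roll": 0},
], grip=0.36)

```text
time_s: 31.6
tcp_pos: [0.4764, 0.2879, 0.1894]
orientation: [0.707, 0.707, -0.003, 0.004]
ft_force: [-0.2, 0.3, -0.8]
grip_width: 0.359
```

```bash
python3 -c "
from h import *
st();matedge()
r=arm.read_camera('wrist');cv2.imwrite('pics/w23.png',r['color'])
p=cloud(r);p=p[(np.abs(p[:,2]-.016)<.004)&(np.abs(p[:,0]-.56)<.09)&(np.abs(p[:,1]-.287)<.08)]
print(np.percentile(p,[.5,50,99.5],axis=0)); A=np.c_[p[:,:2]-p[:,:2].mean(0),np.ones(len(p))];print('plane',np.linalg.lstsq(A,p[:,2],rcond=None)[0],cv2.minAreaRect(p[:,:2].astype(np.float32)))
r=arm.read_camera('scene');cv2.imwrite('pics/s6.png',cv2.resize(r['color'][100:310,90:370],(0,0),fx=2.8,fy=2.8))
r=arm.read_camera('top');cv2.imwrite('pics/t6.png',cv2.resize(r['color'][110:310,100:370],(0,0),fx=2.9,fy=2.9))"
```

```text
t 31.6 p [0.4764 0.2879 0.1894] zaxis [ 0.0012 -0.009  -1.    ] x [ 0.     1.    -0.009] yaw -0.0022027383079755484 F [-0.1619  0.2968 -0.8392] w 0.35935047178126833 q [ 0.546   0.2881  1.8141 -0.0096  1.0431  0.5509]
mat z 0.0034132317120481037 11675
front [0.4659, 0.4659, 0.466, 0.4673, 0.4662, 0.4663, 0.4675, 0.4676, 0.4684, 0.4677] [0.0315 0.4563]
back [0.6545, 0.6546, 0.6541, 0.6544, 0.6547, 0.6549, 0.6531, 0.6537, 0.6536, 0.6539] [-0.0143  0.659 ]
left [0.3734, 0.3734, 0.3745, 0.3745, 0.3745, 0.3745, 0.3746, 0.3746, 0.3745, 0.3745, 0.3745, 0.3746, 0.3745, 0.3735, 0.3735, 0.3725, 0.3725, 0.3735] [-0.0062  0.3775]
[[0.4986 0.2273 0.0134]
 [0.5587 0.2933 0.0155]
 [0.6224 0.345  0.0199]]
plane [ 0.0034 -0.0006  0.0156] ((0.560899555683136, 0.2852661609649658), (0.12519903481006622, 0.11957471817731857), 0.13482177257537842)
```

View pics/s6.png

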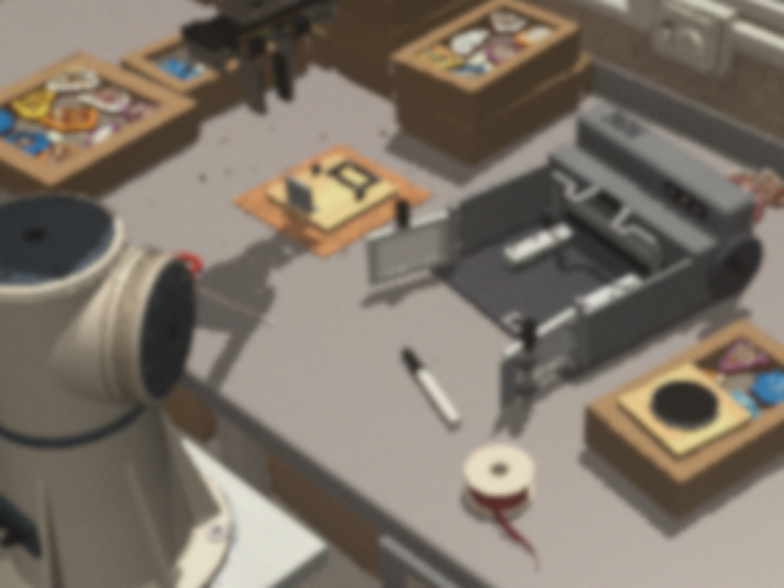

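View pics/t6.png

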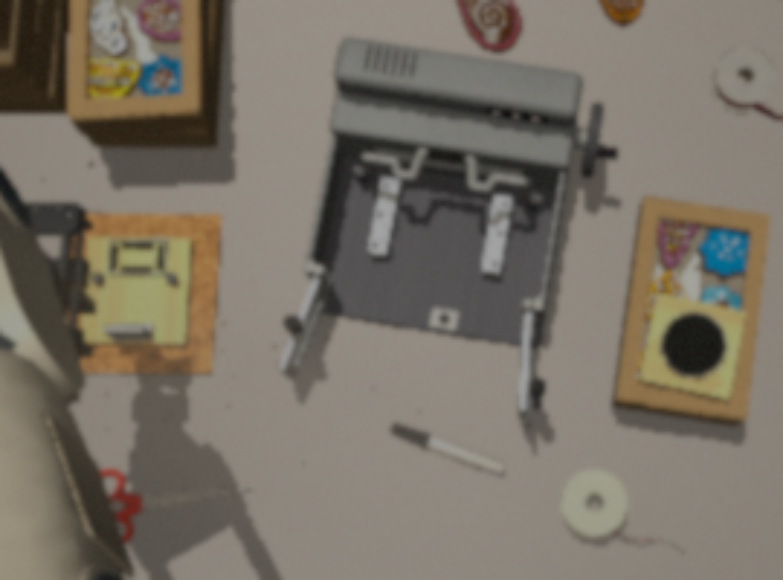

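View pics/w23.png

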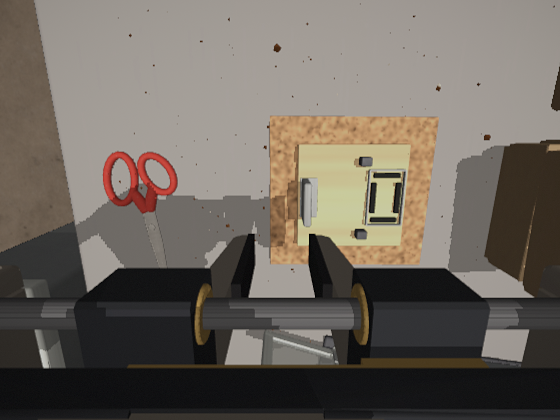

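```bash
python3 -c "
from rig import arm
print(arm.sign_off())"
```

```text
the job is handed in; nothing more can be done
None
```

I did the job in the order you asked and handed it in at about 32 s of the 67 s allowed. The sign-off gives no verdict, so the results below are from my own last checks.

- **Gate and bar:** I drew the bolt and swung the right leaf open. Both leaves measured about 1.7 rad from the arm's readings, and the last top picture shows both a little past square to the gate line. The hold-down bar is at about 1.3 rad. All three were still open in the last pictures.
- **Die:** I slid it out about 117 mm by its handle, lifted it over the left leaf and set it on the mat, rule side up. Contact force was about 8 N. The last wrist picture puts its centre within about 1 mm of the mat's centre. It is square to about 0.1° and flat to about 0.2°.
- **Other items:** In the last pictures the spool, scissors, marker, gift box and spare die look untouched. I did not measure them again afterwards.

Some things did not go smoothly:

- **Tool tilt:** The tool tilted by itself during moves, up to about 6°. I levelled it with short back-and-forth moves before the final grip and again just above the mat.
- **First handle grip:** I gripped the handle and pulled up, thinking it would correct the tilt. The fingers slipped up the handle at about 43 N at the wrist. The die stayed in its rails, so I let go, levelled the tool and gripped again.
- **Mat centre:** The cameras disagree on its y position: about 286 mm from the wrist camera and about 288 mm from the top camera. If the top camera is right, the die could be 2–3 mm off centre in y.

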